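# Set a coated plate to the scribed line and clamp it

### The arm

A 6-joint arm with a two-finger parallel gripper is mounted at the origin on a cart in front of the work surface, level with it; the furniture and walls round the work are solid. World frame = base frame: x ahead of the robot, y to its left, z up, the work surface at z = 0. Lengths are in mm, angles in rad, forces in N, time in s.
With the tool pointing down it reaches from about 350 to 775 mm from the base axis. Payload 7.3 kg.
Tool frame: the origin (TCP) lies midway between the tips of the shut fingers; the grasp point (between the pads) lies 19 mm behind it (bot.grip_depth is the distance from the TCP to the grasp point, in mm); z points along the fingers, x is the direction in which the jaws open and shut, and the axes are right-handed (so a half turn about z gives the same grasp; the last joint's range is limited). The gripper opens to 92 mm and grips with 3 to 60 N. Pads are 19 mm wide; open, the fingers measure 130 mm over their backs; the gripper's body (75 mm by 190 mm) begins 47 mm behind the grasp point.
Start: joints at [0.979, 0.342, 1.524, -0, 1.275, -0.146], TCP at [226.358, 473.716, 226.741] pointing down, gripper open.
Joint ranges: [-2.53, 2.53], [-0.77, 2.02], [0.04, 2.7], [-1, 4.14], [0.28, 2.66], [-3.11, 3.11]. Speed limits (rad/s): [2.57, 2.57, 3.14, 3.14, 3.14, 3.14].

### API

Orientations are given as [roll, pitch, yaw] about the fixed x, y, z axes, in that order (R = Rz(yaw) Ry(pitch) Rx(roll)).
In Python, from plant import bot gives the robot as it stands. The module is installed in compiled form; this text tells all that it offers.
- The arm moves only by the shell command python3 -m inch 'ROWS'. ROWS is JSON, a list that holds one entry, the list of rows, each a list of 7 numbers: the shift along the tool's x, y, z each as a share of 0.2 m, from -1 to 1, then the turn, a rotation vector about the tool's x, y, z each as a share of 45 degrees, from -1 to 1, then the closure, from -1 (fully open) to 1 (shut), so that 0 is half open. A call has exactly 10 rows; each row is the pose to reach, as a shift and turn from the pose commanded when the call began, along the tool's axes at that moment; what a row does not reach only later rows make up. A row lasts 1/8 s, in which the tool goes at most 62.5 mm and 10.7 degrees, less where a joint would pass 70% of its speed; a pose out of reach is approached as far as the arm can. A call with a number of a shift or a turn outside -1 to 1 is refused whole. A call with a gripper value outside its range is refused whole. The fingers move at their own pace and stop on an object; the grip force is fixed at half the most. Time passes only in rows, so rows that repeat a pose let the fingers close, or fill a call up. It gives the time, the measured TCP pose, the force and the opening at its end, in the units of the state.
- bot.get_obs(): the state, without advancing time (a new reading comes with each control period).
- bot.capture(name): name is "scene" or "top"; returns the picture (384x512x3 uint8, red, green, blue); there is no depth.
- bot.camera_params(name): a dict with "fx", "fy", "cx", "cy" (pixels), "R" (3x3) and "t" (3): a world point X has camera coordinates R X + t. Camera axes: x right, y down, z forward; pixel columns grow to the right and rows downward; lengths in mm; the calibration is good to about 2 mm. A picture is of the moment at which its call begins. camera_params takes no time and is no camera call.
- bot.close_job(): hands the job in, once; it reports no verdict.
The state is a dict: "time": time; "joint_positions": joint angles; "dq": joint speeds; "tau": joint torques, N m; "tool_pos": TCP position; "tcp_rot": TCP orientation; "contact_force": force on the tool from outside, world axes, zero at the start; "moment": the same for the moment, N m; "grip_width": finger opening in mm.
Only numpy, scipy, OpenCV 4.12 (cv2) and the standard library are available. Lean on these libraries where they do the work, as an engineer would, in place of code of your own. Each camera call takes 0.05 s, during which the arm holds its last target.

### The job

Get the blue coated steel plate ready for its cross-cut adhesion test. On the aluminium bed, first push the plate gently sideways until its long side lies flat against the low steel fence, then push it along the fence until its leading edge meets the black scribed line and stop there; last, press the red-handled hold-down bar gently down until its pad holds the plate. Push lightly (forces well under 20 N), keep the plate flat, and leave the other things on the bench alone.

Things in the scene. Friction and masses are not known exactly. Their poses are not given: they have to be found in the camera images.
- line (a point): Point on the bed's deck where the middle of the plate's leading edge belongs: on the black line, 1.5 mm wide, scribed across the deck along this frame's x. Axes are the bed's: x to the fence, y along the fence in the plate's direction of travel, z up. The bed is a fixed aluminium slab, 150 (x) by 340 (y) mm, deck 20 mm above the table; its middle is at (-5, -70) mm in this frame.
- fence_face (a point): Point on the guiding face of the fence, 35 mm in x from line, at deck height; axes of the bed. The fence is a fixed steel strip along y, 5 mm high above the deck, 10 wide, with this face the plane x = 0 here, from y = -230 to +90 mm. It only guides sideways: nothing stops the plate at the line.
- plate_centre (a point): Centre, half-way up, of the loose steel plate with a blue top, 70 (x) by 120 (y) by 8 mm, 0.35 to 0.65 kg, flat on the deck; axes as the bed's, up to 0.15 rad askew at first. At first its middle side is 9 to 19 mm off the fence and its leading edge 75 to 105 mm short of the line. It slides at about 2 to 5 N; pushed while askew it cocks and jams between finger and fence.
- lead_edge (a point): Middle of the plate's leading edge (+60 mm in y from the plate's centre), half-way up; axes of the plate.
- fence_side (a point): Middle of the plate's long side that belongs against the fence (+35 mm in x from the plate's centre), half-way up; axes of the plate.
- hold_bar (a joint): Angle (rad) of the hinged hold-down bar: 0 is level, its rubber pad just resting on the plate; it grows as the bar is raised, to 1.1. At first 0.6 to 0.95. A stiff hinge (0.22 N m) keeps it where it is left; with no plate below it would go down to -0.05.
- bar_hinge (a point): Middle of the bar's hinge pin, fixed on the bed behind the fence, 12 mm above the deck; axes of the bed. The hinge axis is y; the bar is 14 mm wide and runs from here towards -x, over the fence and the plate, 14 mm before the line (in -y).
- bar_grip (a point): Middle of the top face of the red handle (38 long, 20 wide, 14 thick) at the bar's free end, 145 mm from the hinge axis and 10.5 mm above the bar's hinge line; axes of the bar (x towards the hinge, along the bar).
- tape: roll of yellow tape lying flat, 55 x 55 x 19 mm; bystander, loose; origin at the centre of its underside
- brush: red soft brush lying flat, 10 x 140 x 10 mm; bystander, loose; origin at the centre of its underside
- timer: white bench timer, 60 x 62 x 29 mm; bystander, loose; origin at the centre of its underside
- amber_bottle: brown bottle with black cap, 54 across, 105 high mm; bystander, loose; origin at the centre of its underside

How it is judged (in metres and radians):
On the way, in this order (a step that is already met when the one before it is completed fails the run):
1. the plate's long side lies flat against the fence while its leading edge is still at least 10 mm short of the line (x of fence_side in the frame of fence_face between -0.0015 and 0.0015 m and angle between the y axis of plate_centre and the y axis of line, either way round below 0.02 rad and y of lead_edge in the frame of line below -0.01 m), for 0.2 s.
2. the plate's leading edge is on the line, the plate still along the fence, the bar still up (x of fence_side in the frame of fence_face between -0.0015 and 0.0015 m and angle between the y axis of plate_centre and the y axis of line, either way round below 0.02 rad and y of lead_edge in the frame of line between -0.002 and 0.002 m and value of joint hold_bar above 0.3 rad), for 0.4 s.
At the end, for the whole second after the job is handed in: The plate's leading edge is within 2 mm of the scribed line, its long side within 1.5 mm of the fence and parallel to it within 0.02 rad, the hold-down bar is down (below 0.03 rad) with its pad bearing on the plate (over 0.8 N), and the plate is at rest (x of fence_side in the frame of fence_face between -0.0015 and 0.0015 m and angle between the y axis of plate_centre and the y axis of line, either way round below 0.02 rad and y of lead_edge in the frame of line between -0.002 and 0.002 m and value of joint hold_bar below 0.03 rad and contact force between hold_bar and plate above 0.8 N and linear speed of plate below 0.01 m/s); the robot touches nothing.
It fails at once if the plate is pressed against the fence with more than 20 N (contact force between plate and fence above 20 N).
It fails at once if the robot pushes on the plate with more than 20 N (contact force between any of the fingers, the arm and plate above 20 N).
It fails at once if the robot presses on the hold-down bar with more than 25 N (contact force between any of the fingers, the arm and hold_bar above 25 N).
It fails at once if the plate is tipped by more than 0.1 rad (angle between plate_centre's own z axis and vertical above 0.1 rad).
It fails at once if a bystander is moved by more than 20 mm (distance of any of tape, brush, timer, amber_bottle from where it was at the start of the episode above 0.02 m).
It also fails if it takes over 72 s, if anything falls off the work surface, if the arm or the gripper's body presses on something with over 40 N, if the wrist force passes 120 N, or if a joint passes its speed limit or range.

## Working session

There is one attempt and no reset: what is moved stays moved. The work goes in short steps, Python scripts to look and compute and a shell command to move; the robot and the scene stay as the last step left them, time stands still between calls to the robot, and variables do not carry over. Pictures are saved under pics/ and viewed, and the job is handed in when it is done.

```bash
mkdir -p pics; python3 - <<'E'
from plant import bot
import cv2
for n in("scene","top"):
    im=bot.capture(n); cv2.imwrite(f"pics/{n}0.png",im[:,:,::-1]); p=bot.camera_params(n); print(n,p)
o=bot.get_obs(); print(o)
E
```

```text
scene {'fx': 353.9277896781438, 'fy': 353.9277896781438, 'cx': 250.4528953303566, 'cy': 189.32585600640186, 'R': array([[ 0.87279439, -0.48797368, -0.01056593],
       [-0.32857195, -0.57140365, -0.75202284],
       [ 0.36092994,  0.65983298, -0.65905236]]), 't': array([-453.19496978,  216.83927917,  910.06422743])}
top {'fx': 480.891228752585, 'fy': 480.891228752585, 'cx': 256.010273526887, 'cy': 187.02943998031054, 'R': array([[ 0.01305292, -0.99988822,  0.0072912 ],
       [-0.99545936, -0.013682  , -0.09419904],
       [ 0.09428827, -0.00602852, -0.99552668]]), 't': array([   1.80065572,  528.9574772 , 1628.71846599])}
{'time': 0.1, 'joint_positions': array([ 9.79000516e-01,  3.42656916e-01,  1.52487641e+00, -3.66015597e-05,
        1.27542395e+00, -1.45983669e-01]), 'dq': array([-2.40729722e-04, -3.88104791e-04, -5.25949906e-03,  6.14603721e-05,
        1.18110609e-03, -2.97280054e-04]), 'tau': array([ 1.54776197e-03, -4.32006419e+01, -2.44693744e+01,  7.19139352e-02,
        5.26839180e-02, -6.85971054e-05]), 'tool_pos': array([226.1593201 , 473.40050483, 226.1281948 ]), 'tcp_rot': array([-3.14142878e+00,  1.35520232e-03,  1.12499497e+00]), 'contact_force': array([-0.45569469, -0.82825236,  0.53287175]), 'moment': array([-0.02235828, -0.0044717 , -0.02985273]), 'grip_width': 91.83239634483886}
```

View pics/scene0.png

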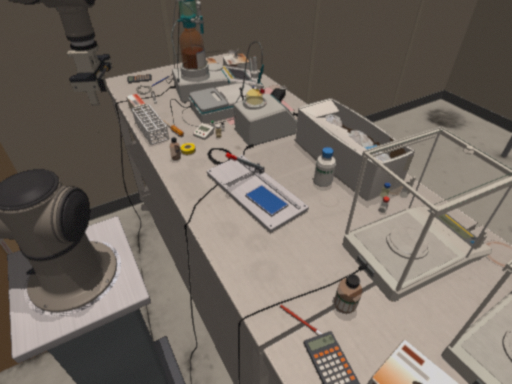

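View pics/top0.png

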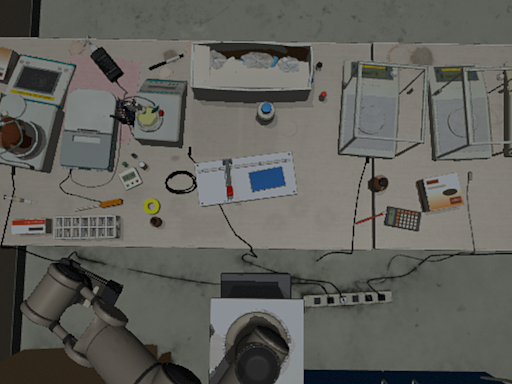

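The scene view shows the bed at about (255,190), with the blue plate at (266,200) and the bar at its upper left. In the top view the bed is centred near (247,178), the plate is at (267,179), and the red handle at (229,191). The fence is at the upper side. I'll enlarge both.

```bash
python3 - <<'E'
import cv2
a=cv2.imread("pics/top0.png")[140:215,185:310]; cv2.imwrite("pics/t0c.png",cv2.resize(a,None,fx=6.4,fy=6.4,interpolation=cv2.INTER_CUBIC)[:600,:800])
a=cv2.imread("pics/scene0.png")[140:230,195:315]; cv2.imwrite("pics/s0c.png",cv2.resize(a,None,fx=6.5,fy=6.5,interpolation=cv2.INTER_CUBIC)[:600,:800])
E
```

```text
(no output)
```

View pics/t0c.png

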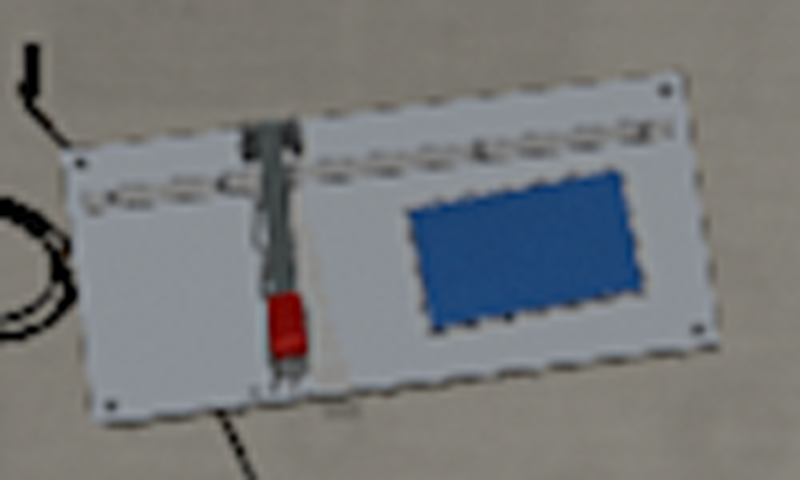

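View pics/s0c.png

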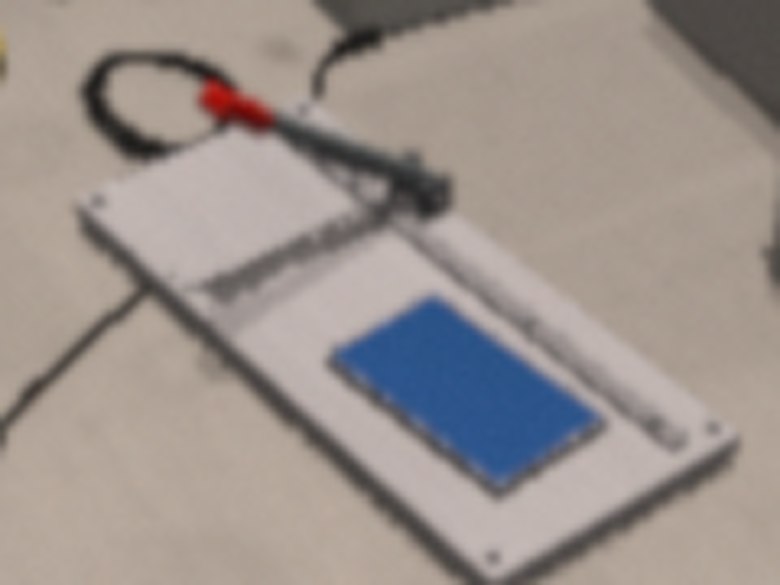

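```bash
cat > h.py <<'E'
import numpy as np, cv2
from plant import bot
def avg(n,k=6): return np.mean([bot.capture(n).astype(np.float32) for _ in range(k)],0)
def ray(n,uv,z):
    p=bot.camera_params(n); uv=np.atleast_2d(uv).astype(float)
    d=np.c_[(uv[:,0]-p['cx'])/p['fx'],(uv[:,1]-p['cy'])/p['fy'],np.ones(len(uv))]@p['R']
    c=-p['R'].T@p['t']; return c+d*((z-c[2])/d[:,2])[:,None]
def proj(n,X):
    p=bot.camera_params(n); q=np.atleast_2d(X)@p['R'].T+p['t']
    return np.c_[q[:,0]/q[:,2]*p['fx']+p['cx'],q[:,1]/q[:,2]*p['fy']+p['cy']]
E
python3 - <<'E'
from h import *
for n in("top","scene"):
    im=avg(n); np.save(f"pics/{n}_avg0.npy",im)
    p=bot.camera_params(n); print(n,"cam",-p['R'].T@p['t'])
im=np.load("pics/top_avg0.npy")
print(im[170:215,275].astype(int).tolist())
print(im[185,190:204].astype(int).tolist()); print(im[185,286:304].astype(int).tolist())
print(im[145:160,240].astype(int).tolist())
E
```

```text
top cam [ 372.96312816   18.85641839 1671.24685101]
scene cam [ 138.32390735 -697.73485291  758.05964366]
[[29, 69, 116], [28, 68, 116], [31, 70, 117], [29, 68, 117], [30, 69, 117], [31, 70, 117], [30, 70, 118], [29, 70, 118], [30, 71, 118], [31, 70, 118], [30, 70, 119], [30, 71, 119], [30, 70, 118], [31, 71, 119], [30, 70, 119], [26, 68, 120], [41, 71, 112], [80, 86, 94], [125, 127, 127], [143, 148, 153], [139, 144, 150], [138, 143, 149], [138, 144, 149], [138, 143, 149], [139, 144, 150], [142, 148, 155], [117, 121, 125], [99, 95, 87], [129, 126, 119], [132, 129, 122], [130, 127, 119], [130, 128, 119], [131, 129, 121], [133, 129, 122], [132, 129, 121], [131, 128, 121], [131, 128, 121], [132, 128, 121], [132, 129, 121], [131, 128, 120], [131, 128, 120], [130, 127, 119], [129, 126, 119], [129, 125, 118], [128, 124, 117]]
[[130, 126, 119], [118, 115, 108], [62, 61, 58], [100, 98, 91], [114, 110, 103], [0, 0, 0], [0, 0, 0], [110, 116, 122], [146, 152, 157], [139, 145, 150], [138, 143, 149], [138, 143, 149], [138, 143, 149], [138, 143, 149]]
[[135, 138, 138], [140, 146, 151], [138, 144, 149], [138, 143, 149], [138, 143, 149], [138, 143, 149], [138, 143, 148], [138, 143, 149], [139, 144, 150], [137, 142, 148], [132, 133, 132], [129, 125, 116], [130, 125, 118], [129, 125, 118], [129, 125, 119], [128, 125, 118], [127, 125, 117], [127, 124, 116]]
[[122, 119, 112], [123, 119, 112], [123, 120, 113], [124, 120, 113], [123, 120, 112], [122, 119, 111], [123, 118, 111], [123, 119, 112], [123, 120, 113], [124, 121, 113], [124, 121, 113], [121, 117, 109], [127, 126, 123], [137, 141, 145], [139, 145, 151]]
```

```bash
cat >> h.py <<'E'
def quad(n,im,thr,zone,z,up=8,mask=None):
    """largest contour of B-R>thr in zone (u0,v0,u1,v1) -> 4 robust side lines -> corners (world at z)"""
    u0,v0,u1,v1=zone; f=(im[...,2]-im[...,0])[v0:v1,u0:u1]
    g=cv2.resize(f,None,fx=up,fy=up,interpolation=cv2.INTER_LINEAR)
    m=(g>thr).astype(np.uint8)
    m=cv2.morphologyEx(m,cv2.MORPH_OPEN,np.ones((2*up,2*up),np.uint8))
    cs,_=cv2.findContours(m,cv2.RETR_EXTERNAL,cv2.CHAIN_APPROX_NONE)
    c=max(cs,key=cv2.contourArea)[:,0,:].astype(float)
    uv=(c+0.5)/up-0.5+[u0,v0]
    P=ray(n,uv,z)[:,:2].astype(np.float32)
    (cx,cy),(w,h),a=cv2.minAreaRect(P)
    B=cv2.boxPoints(((cx,cy),(w,h),a)); L=[]
    for i in range(4):
        a,b=B[i],B[(i+1)%4]; l=np.linalg.norm(b-a); t=(b-a)/l; nn=np.array([-t[1],t[0]])
        s=(P-a)@t; d=(P-a)@nn
        Q=P[(s>0.1*l)&(s<0.9*l)&(abs(d)<8)]
        vx,vy,x,y=cv2.fitLine(Q,cv2.DIST_HUBER,0,0.01,0.01).ravel()
        L.append((np.array([x,y]),np.array([vx,vy]),np.std((Q-[x,y])@[-vy,vx])))
    C=[]
    for i in range(4):
        p,d,_=L[i-1];q,e,_=L[i]; s=np.linalg.solve(np.c_[d,-e],q-p); C.append(p+s[0]*d)
    return np.array(C),[round(float(l[2]),2) for l in L]
def summ(C):
    c=C.mean(0); e=[C[(i+1)%4]-C[i] for i in range(4)]; l=[np.linalg.norm(x) for x in e]
    k=[0,2] if l[0]+l[2]>l[1]+l[3] else [1,3]
    an=[np.arctan2(*( (e[i] if e[i][1]>0 else -e[i])*[-1,1])) for i in k]  # yaw of +y axis
    return c,np.mean(an),an,l
E
python3 - <<'E'
from h import *
for n,zb,zp in(("top",(188,145,302,212),(245,160,292,200)),("scene",(200,155,312,232),(243,180,295,220))):
    im=np.load(f"pics/{n}_avg0.npy")
    for nm,z,th,zo in(("bed",20,0,zb),("plate",28,45,zp)):
        try:
            C,s=quad(n,im,th,zo,z); r=summ(C)
            print(n,nm,r[0].round(2),"yaw",round(r[1],4),np.round(r[2],4),"len",np.round(r[3],1),s)
        except Exception as e: print(n,nm,e)
E
```

```text
top bed [558.97  45.6 ] yaw 0.1421 [0.1418 0.1425] len [339.1 149.8 339.6 149.5] [1.04, 0.46, 0.58, 0.6]
top plate [558.33 -27.87] yaw 0.2026 [0.2016 0.2037] len [114.8  64.5 113.8  64.3] [0.27, 0.46, 0.31, 0.27]
scene bed [561.74 -22.29] yaw 0.2049 [0.2027 0.207 ] len [124.5  74.6 124.8  74.1] [0.37, 0.27, 0.3, 0.41]
scene plate [557.34 -29.44] yaw 0.2046 [0.2015 0.2077] len [113.9  63.9 112.6  63.2] [0.27, 0.32, 0.2, 0.31]
```

```bash
cat >> h.py <<'E'
def rel(n,imB,imP,zb,zp,thb=0):
    Cb,_=quad(n,imB,thb,zb,20); Cp,_=quad(n,imP,45,zp,28)
    b,yb,_,lb=summ(Cb); p,yp,_,lp=summ(Cp)
    return relbed(b,yb,p,yp)
def relbed(b,yb,p,yp):
    R=np.array([[np.cos(yb),-np.sin(yb)],[np.sin(yb),np.cos(yb)]])
    d=R.T@(p-b); a=yp-yb
    fs=d+35*np.array([np.cos(a),np.sin(a)])-[40,0]; le=d+60*np.array([-np.sin(a),np.cos(a)])-[5,70]
    return dict(centre=d.round(2),ang=round(a,4),fence_x=round(fs[0],2),lead_y=round(le[1],2))
E
python3 - <<'E'
from h import *
im=np.load("pics/top_avg0.npy")
print(rel("top",im,im,(188,145,302,212),(245,160,292,200)))
im=np.load("pics/scene_avg0.npy")
b=np.array([558.97,45.6]);y=.1421
for nm,q in dict(c=(0,0),x1=(-70,0),out=(-85,0),e=(0,-160),eo=(0,-180),f1=(60,0),f2=(85,0)).items():
    R=np.array([[np.cos(y),-np.sin(y)],[np.sin(y),np.cos(y)]]); w=np.r_[b+R@q,20]
    u,v=proj("scene",w)[0]; print(nm,u,v,im[int(v),int(u)])
E
```

```text
{'centre': array([-11.04, -72.64]), 'ang': np.float64(0.0605), 'fence_x': np.float64(-16.1), 'lead_y': np.float64(-82.75)}
c 254.2809006795266 186.84271650681941 [192.66667 181.5     177.83333]
x1 236.4417498798851 195.9432583655589 [187.16667 176.33333 172.66667]
out 232.48476029901332 197.9618942143036 [83.       77.5      73.333336]
e 287.9146109534761 215.085205357527 [191.83333 180.83333 177.     ]
eo 292.56535748588357 218.99047349533097 [82.166664 77.666664 75.333336]
f1 268.7963787254557 179.43772750032218 [191. 180. 176.]
f2 274.64593951789124 176.45360715486993 [166.66667 153.83333 142.16667]
```

```bash
cat >> h.py <<'E'
BED=np.array([558.97,45.6]); PSI=.1421
RB=np.array([[np.cos(PSI),-np.sin(PSI)],[np.sin(PSI),np.cos(PSI)]])
def b2w(x,y): return BED+RB@np.array([x,y])
def st():
    o=bot.get_obs(); t=o['tool_pos']; print("t",round(o['time'],2),"tcp",t.round(2),"rot",o['tcp_rot'].round(4),"F",o['contact_force'].round(2),"bed",(RB.T@(t[:2]-BED)).round(2),"w",round(o['grip_width'],1)); return o
def plan(x,y,z,yaw=None):
    from scipy.spatial.transform import Rotation as S
    o=st(); R=S.from_euler('xyz',o['tcp_rot'])
    d=R.inv().apply(np.r_[b2w(x,y),z]-o['tool_pos']); print("shift share",(d/200).round(4))
    if yaw is not None:
        print("turn share",((R.inv()*S.from_euler('xyz',[np.pi,0,yaw])).as_rotvec()/(np.pi/4)).round(4))
E
python3 -c "
from h import *
plan(-70,-72.6,226,PSI+np.pi/2)"
```

```text
t 0.7 tcp [226.36 473.7  226.79] rot [ 3.1416e+00 -1.0000e-04  1.1250e+00] F [-0.17 -0.32  0.73] bed [-268.63  470.89] w 91.5
shift share [-1.7105  2.3335  0.0038]
turn share [ 1.000e-04 -2.000e-04 -7.485e-01]
```

```bash
python3 -m inch '[[[-0.07,0.1,0,0,0,0,-0.3],[-0.15,0.2,0,0,0,0,-0.3],[-0.22,0.3,0,0,0,0,-0.3],[-0.3,0.4,0,0,0,0,-0.3],[-0.37,0.5,0,0,0,0,-0.3],[-0.44,0.6,0,0,0,0,-0.3],[-0.51,0.7,0,0,0,0,-0.3],[-0.57,0.78,0,0,0,0,-0.3],[-0.57,0.78,0,0,0,0,-0.3],[-0.57,0.78,0,0,0,0,-0.3]]]'
python3 -m inch '[[[-0.07,0.1,0,0,0,0,-0.3],[-0.15,0.2,0,0,0,0,-0.3],[-0.22,0.3,0,0,0,0,-0.3],[-0.3,0.4,0,0,0,0,-0.3],[-0.37,0.5,0,0,0,0,-0.3],[-0.44,0.6,0,0,0,0,-0.3],[-0.51,0.7,0,0,0,0,-0.3],[-0.57,0.78,0,0,0,0,-0.3],[-0.57,0.78,0,0,0,0,-0.3],[-0.57,0.78,0,0,0,0,-0.3]]]'
python3 -m inch '[[[-0.07,0.1,0,0,0,-0.1,-0.3],[-0.15,0.2,0,0,0,-0.2,-0.3],[-0.22,0.3,0,0,0,-0.3,-0.3],[-0.3,0.4,0,0,0,-0.4,-0.3],[-0.37,0.5,0,0,0,-0.5,-0.3],[-0.44,0.6,0,0,0,-0.6,-0.3],[-0.51,0.7,0,0,0,-0.7,-0.3],[-0.57,0.78,0,0,0,-0.7485,-0.3],[-0.57,0.78,0,0,0,-0.7485,-0.3],[-0.57,0.78,0,0,0,-0.7485,-0.3]]]'
python3 -c "
from h import *
plan(-70,-72.6,60,PSI+np.pi/2)"
```

```text
time: 1.95
tool_pos: [317.8, 304.0, 226.8]
tcp_rot: [-3.141, -0.001, 1.125]
contact_force: [-0.3, -0.3, 0.1]
grip_width: 59.6
time: 3.2
tool_pos: [409.2, 134.3, 226.7]
tcp_rot: [-3.141, -0.0, 1.126]
contact_force: [-1.0, 0.4, -0.7]
grip_width: 59.6
time: 4.45
tool_pos: [500.7, -35.5, 226.6]
tcp_rot: [-3.141, -0.001, 1.713]
contact_force: [-0.2, -0.9, -0.3]
grip_width: 59.9
t 4.45 tcp [500.7  -35.46 226.61] rot [-3.1411e+00 -7.0000e-04  1.7129e+00] F [-0.24 -0.9  -0.32] bed [-69.16 -71.99] w 59.9
shift share [-0.0036 -0.0038  0.8331]
turn share [-0.0006 -0.0009  0.    ]
```

```bash
python3 -m inch '[[[0,-0.004,0.15,0,0,0,-0.3],[0,-0.004,0.3,0,0,0,-0.3],[0,-0.004,0.45,0,0,0,-0.3],[0,-0.004,0.6,0,0,0,-0.3],[0,-0.004,0.7,0,0,0,-0.3],[0,-0.004,0.8,0,0,0,-0.3],[0,-0.004,0.88,0,0,0,-0.3],[0,-0.004,0.9,0,0,0,-0.3],[0,-0.004,0.9,0,0,0,-0.3],[0,-0.004,0.9,0,0,0,-0.3]]]'
python3 - <<'E'
from h import *
plan(-70,-72.6,23,PSI+np.pi/2)
for n in("scene","top"): cv2.imwrite(f"pics/{n}1.png",cv2.resize(bot.capture(n)[130:240,170:330,::-1],None,fx=5,fy=5,interpolation=cv2.INTER_CUBIC))
E
```

```text
time: 5.7
tool_pos: [500.8, -36.6, 47.5]
tcp_rot: [3.14, 0.0, 1.713]
contact_force: [0.1, -0.0, 0.6]
grip_width: 59.7
t 5.7 tcp [500.81 -36.6   47.46] rot [3.1403e+00 4.0000e-04 1.7131e+00] F [ 0.14 -0.    0.64] bed [-69.22 -73.14] w 59.7
shift share [ 0.0027 -0.0041  0.1223]
turn share [0.0017 0.0005 0.0002]
```

View pics/scene1.png

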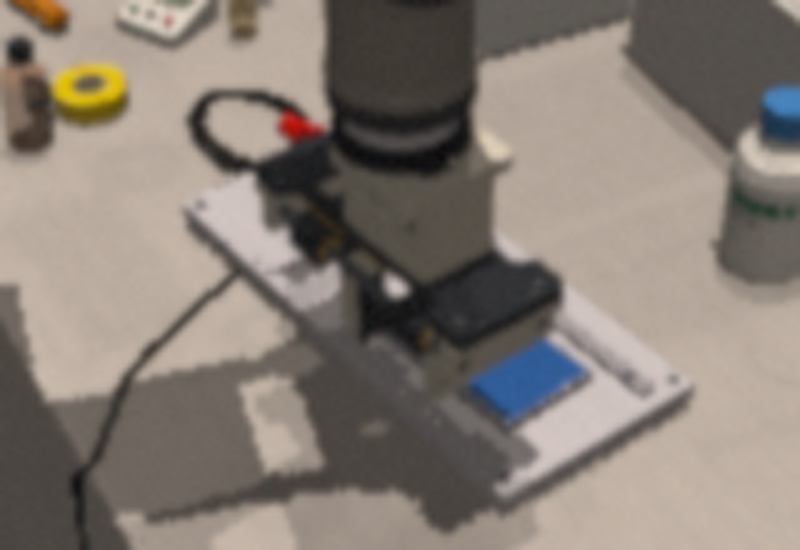

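View pics/top1.png

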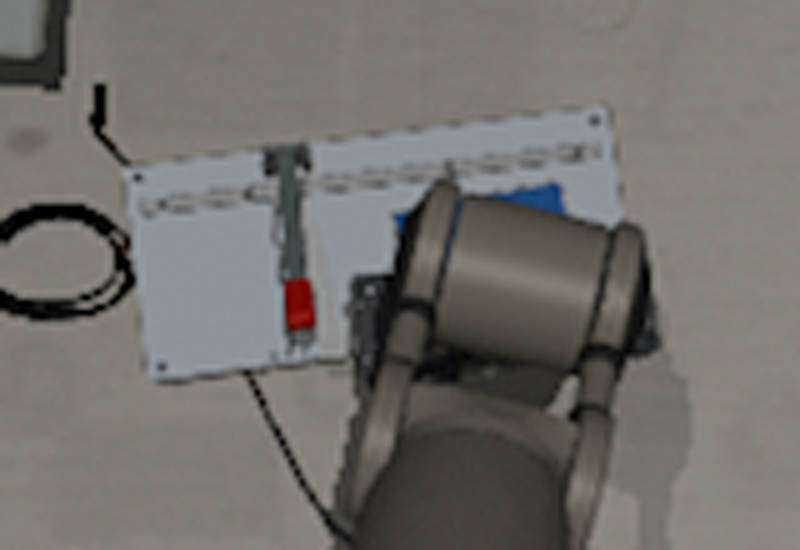

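The gripper stands astride the near side of the plate, well clear of the bar (red handle at (300,305) in the top crop). I'll lower it to plate height.

```bash
python3 -m inch '[[[0,-0.004,0.03,0,0,0,-0.3],[0,-0.004,0.06,0,0,0,-0.3],[0,-0.004,0.08,0,0,0,-0.3],[0,-0.004,0.1,0,0,0,-0.3],[0,-0.004,0.11,0,0,0,-0.3],[0,-0.004,0.12,0,0,0,-0.3],[0,-0.004,0.12,0,0,0,-0.3],[0,-0.004,0.12,0,0,0,-0.3],[0,-0.004,0.12,0,0,0,-0.3],[0,-0.004,0.12,0,0,0,-0.3]]]'
python3 - <<'E'
from h import *
for i in range(4): st(); bot.capture("top")
E
```

```text
time: 7.05
tool_pos: [499.6, -36.9, 22.8]
tcp_rot: [3.141, 0.0, 1.713]
contact_force: [-0.2, -0.1, 0.4]
grip_width: 60.0
t 7.05 tcp [499.64 -36.88  22.81] rot [3.1413 0.     1.7129] F [-0.21 -0.05  0.38] bed [-70.41 -73.25] w 60.0
t 7.1 tcp [499.63 -36.89  22.79] rot [ 3.1414 -0.      1.7128] F [ 0.28 -0.27 -0.3 ] bed [-70.42 -73.26] w 58.9
t 7.15 tcp [499.61 -36.87  22.76] rot [ 3.1414 -0.      1.7128] F [ 0.21 -0.54  0.35] bed [-70.45 -73.23] w 59.7
t 7.2 tcp [499.6  -36.88  22.75] rot [ 3.1415 -0.      1.7129] F [ 0.01 -0.03 -0.35] bed [-70.46 -73.24] w 59.4
```

```bash
python3 -m inch '[[[0,0.02,0,0,0,0,-0.3],[0,0.035,0,0,0,0,-0.3],[0,0.05,0,0,0,0,-0.3],[0,0.065,0,0,0,0,-0.3],[0,0.08,0,0,0,0,-0.3],[0,0.09,0,0,0,0,-0.3],[0,0.1,0,0,0,0,-0.3],[0,0.11,0,0,0,0,-0.3],[0,0.12,0,0,0,0,-0.3],[0,0.125,0,0,0,0,-0.3]]]'
python3 -c "
from h import *
st()"
```

```text
time: 8.5
tool_pos: [524.6, -33.5, 22.6]
tcp_rot: [3.141, 0.0, 1.713]
contact_force: [-1.6, -0.2, -1.0]
grip_width: 59.8
t 8.5 tcp [524.59 -33.45  22.64] rot [3.1413e+00 1.0000e-04 1.7128e+00] F [-1.6  -0.16 -1.02] bed [-45.23 -73.38] w 59.8
```

```bash
python3 -m inch '[[[0,0.002,0,0,0,0,-0.3],[0,0.004,0,0,0,0,-0.3],[0,0.006,0,0,0,0,-0.3],[0,0.008,0,0,0,0,-0.3],[0,0.01,0,0,0,0,-0.3],[0,0.011,0,0,0,0,-0.3],[0,0.012,0,0,0,0,-0.3],[0,0.013,0,0,0,0,-0.3],[0,0.014,0,0,0,0,-0.3],[0,0.015,0,0,0,0,-0.3]]]'
python3 -c "
from h import *
st()
cv2.imwrite('pics/top2.png',cv2.resize(bot.capture('top')[130:240,170:330,::-1],None,fx=5,fy=5,interpolation=cv2.INTER_CUBIC))
cv2.imwrite('pics/scene2.png',cv2.resize(bot.capture('scene')[130:240,170:330,::-1],None,fx=5,fy=5,interpolation=cv2.INTER_CUBIC));st()"
```

```text
time: 9.75
tool_pos: [527.3, -32.9, 22.7]
tcp_rot: [3.142, -0.0, 1.713]
contact_force: [-1.9, -0.2, -1.2]
grip_width: 60.1
t 9.75 tcp [527.32 -32.89  22.73] rot [ 3.1415e+00 -1.0000e-04  1.7129e+00] F [-1.89 -0.24 -1.21] bed [-42.45 -73.22] w 60.1
t 9.85 tcp [527.34 -32.89  22.73] rot [ 3.1415e+00 -1.0000e-04  1.7129e+00] F [-2.34  0.26 -1.  ] bed [-42.43 -73.22] w 60.0
```

View pics/scene2.png

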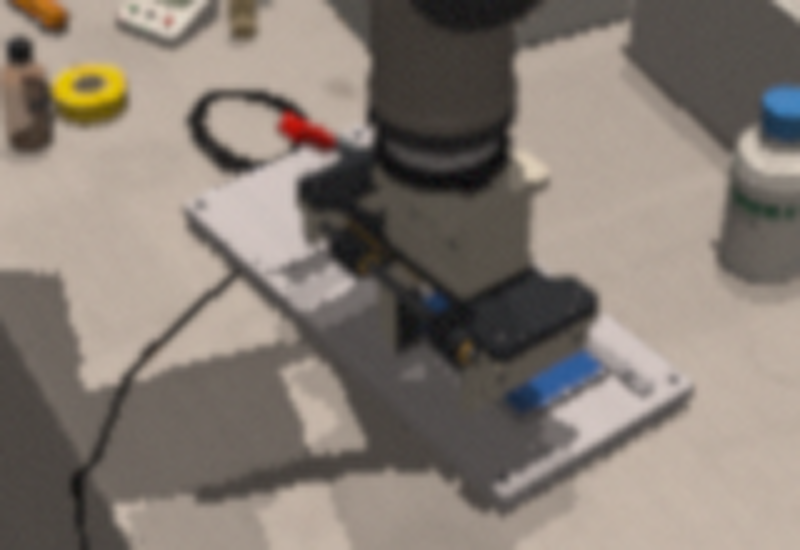

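The fingers are against the plate and it is sliding at about 2 N. I'll keep advancing in small steps.

```bash
python3 -m inch '[[[0,0.001,0,0,0,0,-0.3],[0,0.002,0,0,0,0,-0.3],[0,0.003,0,0,0,0,-0.3],[0,0.004,0,0,0,0,-0.3],[0,0.005,0,0,0,0,-0.3],[0,0.006,0,0,0,0,-0.3],[0,0.007,0,0,0,0,-0.3],[0,0.008,0,0,0,0,-0.3],[0,0.009,0,0,0,0,-0.3],[0,0.01,0,0,0,0,-0.3]]]'
python3 -c "
from h import *
st()"
```

```text
time: 11.1
tool_pos: [529.3, -32.6, 22.7]
tcp_rot: [3.142, -0.0, 1.713]
contact_force: [-2.1, -0.1, -1.0]
grip_width: 59.6
t 11.1 tcp [529.29 -32.61  22.72] rot [ 3.1415e+00 -1.0000e-04  1.7129e+00] F [-2.1  -0.06 -0.98] bed [-40.46 -73.22] w 59.6
```

```bash
python3 -m inch '[[[0,0.001,0,0,0,0,-0.3],[0,0.002,0,0,0,0,-0.3],[0,0.003,0,0,0,0,-0.3],[0,0.004,0,0,0,0,-0.3],[0,0.005,0,0,0,0,-0.3],[0,0.005,0,0,0,0,-0.3],[0,0.005,0,0,0,0,-0.3],[0,0.006,0,0,0,0,-0.3],[0,0.006,0,0,0,0,-0.3],[0,0.006,0,0,0,0,-0.3]]]'
python3 -c "
from h import *
st()"
```

```text
time: 12.35
tool_pos: [530.2, -32.4, 22.7]
tcp_rot: [-3.141, -0.0, 1.713]
contact_force: [-4.1, -1.3, 0.2]
grip_width: 59.6
t 12.35 tcp [530.19 -32.44  22.66] rot [-3.1411e+00 -2.0000e-04  1.7129e+00] F [-4.1  -1.28  0.23] bed [-39.55 -73.18] w 59.6
```

```bash
python3 -m inch '[[[0,0.001,0,0,0,0,-0.3],[0,0.001,0,0,0,0,-0.3],[0,0.002,0,0,0,0,-0.3],[0,0.002,0,0,0,0,-0.3],[0,0.002,0,0,0,0,-0.3],[0,0.002,0,0,0,0,-0.3],[0,0.002,0,0,0,0,-0.3],[0,0.002,0,0,0,0,-0.3],[0,0.002,0,0,0,0,-0.3],[0,0.002,0,0,0,0,-0.3]]]'
python3 -c "
from h import *
st()"
```

```text
time: 13.6
tool_pos: [530.2, -32.4, 22.7]
tcp_rot: [-3.14, -0.0, 1.713]
contact_force: [-5.8, -1.9, 0.5]
grip_width: 59.8
t 13.6 tcp [530.23 -32.44  22.66] rot [-3.1403e+00 -2.0000e-04  1.7130e+00] F [-5.78 -1.92  0.48] bed [-39.5  -73.19] w 59.8
```

The plate has stopped at the fence: the force rose to 5.8 N with no more motion. I'll back off, lift and look.

```bash
python3 -m inch '[[[0,-0.005,0,0,0,0,-0.3],[0,-0.02,0,0,0,0,-0.3],[0,-0.05,0,0,0,0,-0.3],[0,-0.08,-0.1,0,0,0,-0.3],[-0.2,-0.1,-0.3,0,0,0,0.3],[-0.4,-0.1,-0.4,0,0,0,1],[-0.6,-0.1,-0.4,0,0,0,1],[-0.8,-0.1,-0.4,0,0,0,1],[-0.95,-0.1,-0.4,0,0,0,1],[-0.95,-0.1,-0.4,0,0,0,1]]]'
python3 - <<'E'
from h import *
st()
for n in("scene","top"):
    im=avg(n,4); np.save(f"pics/{n}_avg3.npy",im); cv2.imwrite(f"pics/{n}3.png",cv2.resize(im[130:240,170:330,::-1].astype(np.uint8),None,fx=5,fy=5,interpolation=cv2.INTER_CUBIC))
E
```

```text
time: 14.85
tool_pos: [538.1, -225.4, 102.8]
tcp_rot: [3.14, 0.001, 1.71]
contact_force: [-0.8, 0.2, -0.3]
grip_width: 3.9
t 14.85 tcp [ 538.13 -225.43  102.75] rot [3.1403e+00 1.0000e-03 1.7101e+00] F [-0.77  0.22 -0.31] bed [ -59.01 -265.34] w 3.9
```

View pics/top3.png

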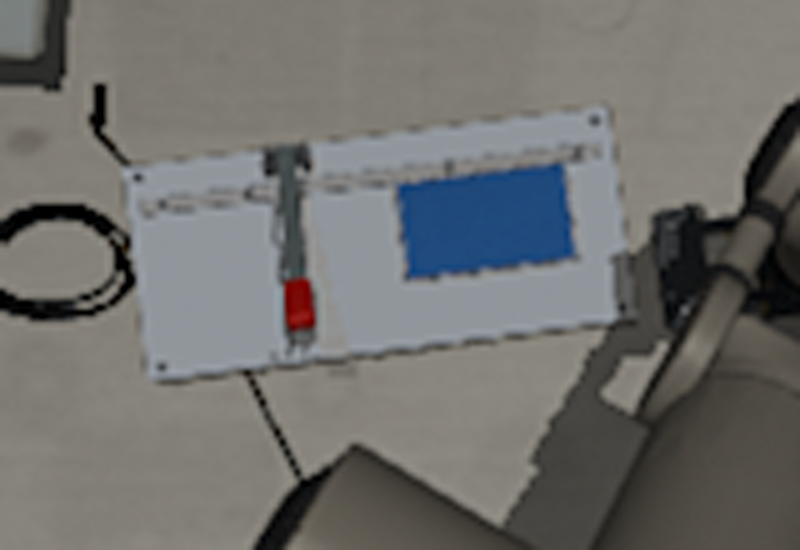

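View pics/scene3.png

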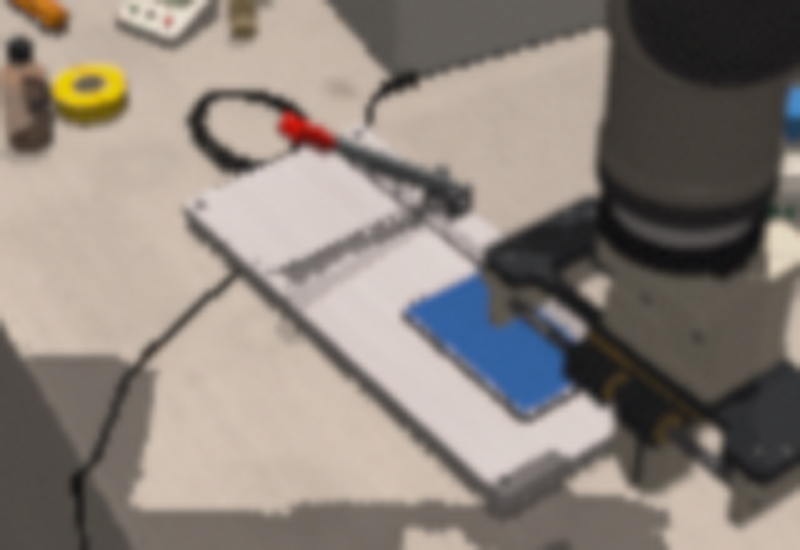

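The plate now lies along the fence (top crop (400–575, 165–280)), with the gripper off to the right. I'll measure it.

```bash
python3 - <<'E'
from h import *
b=np.load("pics/top_avg0.npy"); im=np.load("pics/top_avg3.npy")
print(rel("top",b,im,(188,145,302,212),(242,158,291,192)))
plan(5,-165,60,PSI+np.pi/2)
E
```

```text
{'centre': array([  5.23, -74.86]), 'ang': np.float64(0.0002), 'fence_x': np.float64(0.23), 'lead_y': np.float64(-84.86)}
t 15.25 tcp [ 538.06 -222.54  102.83] rot [ 3.1414e+00 -1.0000e-04  1.7139e+00] F [-0.36  0.51 -0.04] bed [ -58.67 -262.47] w 0.3
shift share [0.487  0.3188 0.2143]
turn share [ 0.0002 -0.0001  0.0013]
```

```bash
python3 -m inch '[[[0.1,0.08,0,0,0,0,1],[0.2,0.16,0.04,0,0,0,1],[0.3,0.24,0.1,0,0,0,1],[0.4,0.3,0.18,0,0,0,1],[0.46,0.319,0.24,0,0,0,1],[0.487,0.319,0.3,0,0,0,1],[0.487,0.319,0.35,0,0,0,1],[0.487,0.319,0.385,0,0,0,1],[0.487,0.319,0.4,0,0,0,1],[0.487,0.319,0.4,0,0,0,1]]]'
python3 - <<'E'
from h import *
plan(5,-154,23,PSI+np.pi/2)
for n in("scene","top"):
    im=bot.capture(n).astype(float); cv2.imwrite(f"pics/{n}4.png",cv2.resize(im[130:240,170:330,::-1].astype(np.uint8),None,fx=5,fy=5,interpolation=cv2.INTER_CUBIC))
E
```

```text
time: 16.5
tool_pos: [587.3, -118.3, 22.7]
tcp_rot: [3.141, 0.0, 1.712]
contact_force: [-1.1, 1.8, 0.8]
grip_width: 0.4
t 16.5 tcp [ 587.33 -118.27   22.71] rot [3.1415 0.     1.7123] F [-1.06  1.79  0.78] bed [   4.87 -166.23] w 0.4
shift share [ 0.0612  0.0006 -0.0014]
turn share [ 0.0001  0.     -0.0007]
```

View pics/scene4.png

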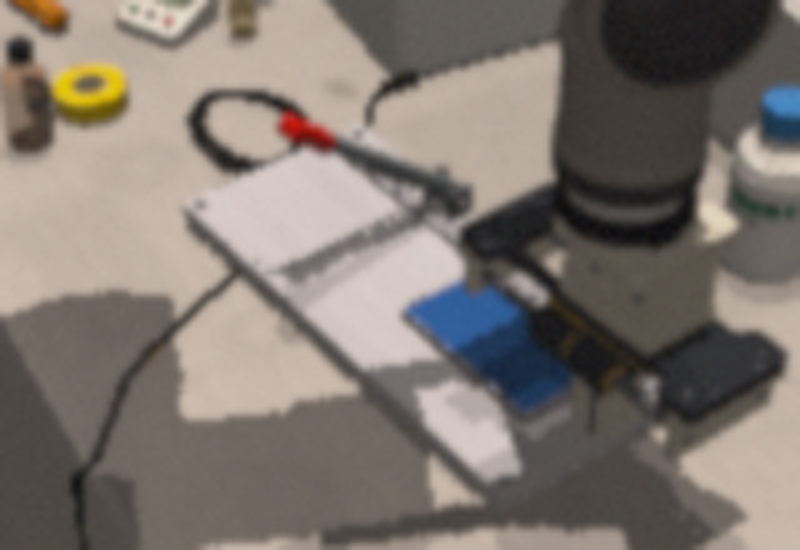

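View pics/top4.png

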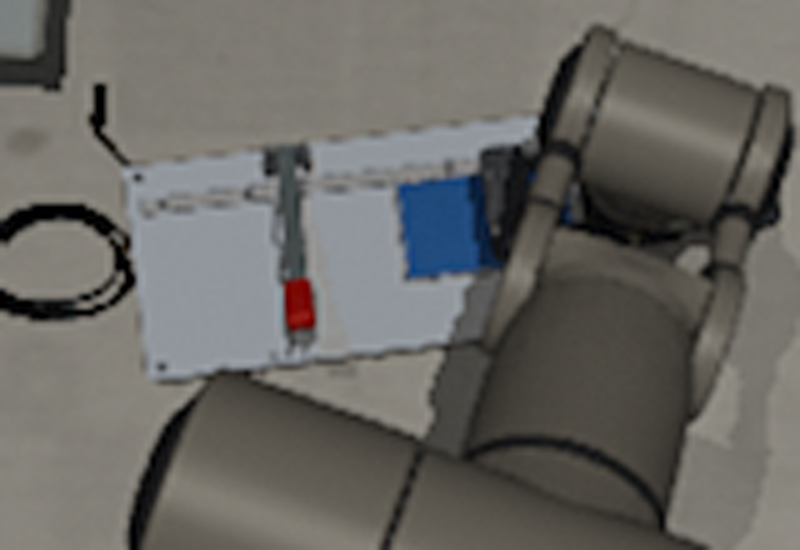

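```bash
python3 -m inch '[[[0.02,0,0,0,0,0,1],[0.035,0,0,0,0,0,1],[0.05,0,0,0,0,0,1],[0.065,0,0,0,0,0,1],[0.08,0,0,0,0,0,1],[0.1,0,0,0,0,0,1],[0.12,0,0,0,0,0,1],[0.14,0,0,0,0,0,1],[0.16,0,0,0,0,0,1],[0.18,0,0,0,0,0,1]]]'
python3 - <<'E'
from h import *
st()
n="top"
im=avg(n,3); np.save("pics/top5.npy",im); cv2.imwrite(f"pics/{n}5.png",cv2.resize(im[130:240,170:330,::-1].astype(np.uint8),None,fx=5,fy=5,interpolation=cv2.INTER_CUBIC));st()
E
```

```text
time: 17.85
tool_pos: [582.4, -82.2, 22.8]
tcp_rot: [3.141, 0.0, 1.713]
contact_force: [0.4, -3.8, 1.0]
grip_width: 0.3
t 17.85 tcp [582.36 -82.18  22.82] rot [3.1412e+00 3.0000e-04 1.7128e+00] F [ 0.43 -3.82  0.98] bed [   5.05 -129.8 ] w 0.3
t 18.0 tcp [582.28 -81.77  22.81] rot [ 3.1414e+00 -4.0000e-04  1.7131e+00] F [-0.49 -0.75  1.36] bed [   5.03 -129.39] w 0.6
```

View pics/top5.png

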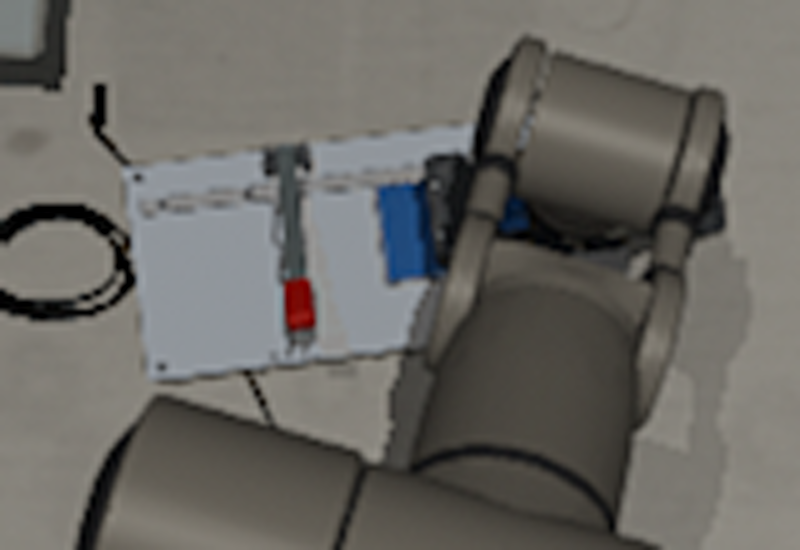

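```bash
cat >> h.py <<'E'
def lead(im,n="top",zone=(215,155,291,200),xr=(-15,25),up=8,thr=45):
    u0,v0,u1,v1=zone; f=(im[...,2]-im[...,0])[v0:v1,u0:u1]
    g=cv2.resize(f,None,fx=up,fy=up,interpolation=cv2.INTER_LINEAR)
    m=cv2.morphologyEx((g>thr).astype(np.uint8),cv2.MORPH_OPEN,np.ones((2*up,2*up),np.uint8))
    cs,_=cv2.findContours(m,cv2.RETR_EXTERNAL,cv2.CHAIN_APPROX_NONE)
    c=np.concatenate([q[:,0,:] for q in cs if cv2.contourArea(q)>100*up]).astype(float)
    P=(ray(n,(c+0.5)/up-0.5+[u0,v0],28)[:,:2]-BED)@RB
    P=P[(P[:,0]>xr[0])&(P[:,0]<xr[1])]; Q=P[P[:,1]>P[:,1].max()-5]
    k=np.polyfit(Q[:,0]-5,Q[:,1],1); return k  # slope, y at x=5 (bed frame)
E
python3 - <<'E'
from h import *
a=lead(np.load("pics/top_avg3.npy")); b=lead(np.load("pics/top5.npy")); print(a,b,"moved",b[1]-a[1],"lead_y",-84.86+b[1]-a[1]); plan(5,-129.4+69,23,PSI+np.pi/2)
E
```

```text
[-7.86924140e-03 -1.76332698e+01] [-1.72966219e-03 -3.56166113e+00] moved 14.071608695749227 lead_y -70.78839130425077
t 18.0 tcp [582.28 -81.77  22.81] rot [ 3.1414e+00 -4.0000e-04  1.7131e+00] F [-0.49 -0.75  1.36] bed [   5.03 -129.39] w 0.6
shift share [ 3.45e-01 -1.00e-04 -8.00e-04]
turn share [ 0.0003 -0.0005  0.0002]
```

Contact half-thickness is 8.6 mm, and 70.8 mm are left to push. With the gripper's 190 mm side along the travel, its body would end about 10 mm from the bar. I'll back off and turn it 90° so its narrow side leads.

```bash
python3 -m inch '[[[-0.02,0,0,0,0,0,1],[-0.06,0,0,0,0,0,1],[-0.1,0,0,0,0,0.1,1],[-0.1,0,0,0,0,0.25,1],[-0.1,0,0,0,0,0.45,1],[-0.1,0,0,0,0,0.65,1],[-0.1,0,0,0,0,0.85,1],[-0.1,0,0,0,0,1,1],[-0.1,0,0,0,0,1,1],[-0.1,0,0,0,0,1,1]]]'
python3 -m inch '[[[0,0,0,0,0,0.2,1],[0,0,0,0,0,0.4,1],[0,0,0,0,0,0.6,1],[0,0,0,0,0,0.8,1],[0,0,0,0,0,1,1],[0,0,0,0,0,1,1],[0,0,0,0,0,1,1],[0,0,0,0,0,1,1],[0,0,0,0,0,1,1],[0,0,0,0,0,1,1]]]'
python3 - <<'E'
from h import *
plan(5,-130,23,PSI)
n="top"
im=avg(n,2); np.save("pics/top6.npy",im); cv2.imwrite(f"pics/{n}6.png",cv2.resize(im[130:240,170:330,::-1].astype(np.uint8),None,fx=5,fy=5,interpolation=cv2.INTER_CUBIC))
a=lead(np.load("pics/top_avg3.npy")); b=lead(im); print("lead_y",-84.86+b[1]-a[1],b[0]-a[0]);
E
```

```text
time: 19.25
tool_pos: [585.0, -102.2, 22.6]
tcp_rot: [-3.141, -0.0, 0.929]
contact_force: [-0.0, -0.2, -0.8]
grip_width: 0.2
time: 20.5
tool_pos: [585.1, -102.0, 22.7]
tcp_rot: [-3.142, -0.0, 0.143]
contact_force: [1.0, 0.6, 0.5]
grip_width: 0.3
t 20.5 tcp [ 585.06 -102.01   22.71] rot [-3.1415 -0.      0.1426] F [0.96 0.6  0.53] bed [   4.92 -149.81] w 0.3
shift share [ 0.0004 -0.0991 -0.0015]
turn share [-0.0001 -0.      0.0007]
lead_y -70.50283890453025 0.0033072863353875897
```

View pics/top6.png

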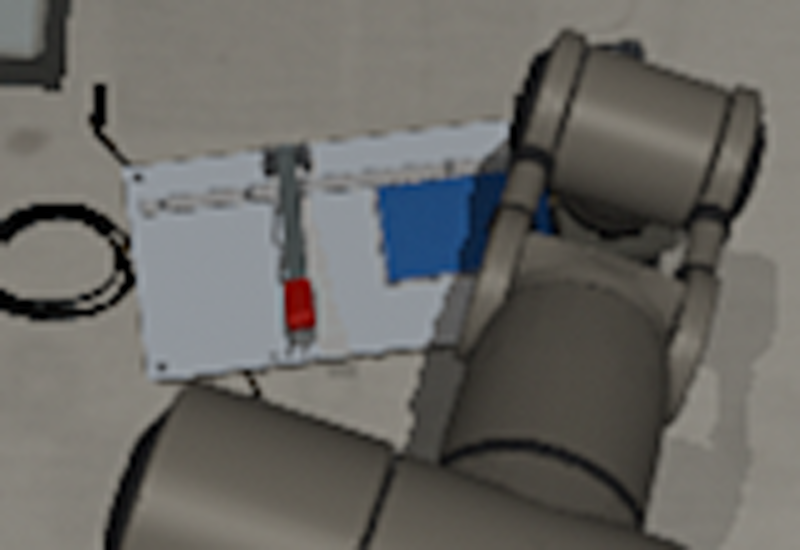

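```bash
python3 -m inch '[[[0,-0.03,0,0,0,0,1],[0,-0.06,0,0,0,0,1],[0,-0.08,0,0,0,0,1],[0,-0.095,0,0,0,0,1],[0,-0.11,0,0,0,0,1],[0,-0.13,0,0,0,0,1],[0,-0.16,0,0,0,0,1],[0,-0.19,0,0,0,0,1],[0,-0.22,0,0,0,0,1],[0,-0.25,0,0,0,0,1]]]'
python3 - <<'E'
from h import *
st();n="top"
im=avg(n,2);st()
a=lead(np.load("pics/top_avg3.npy")); b=lead(im); print("lead_y",-84.86+b[1]-a[1],b[0]-a[0]);
E
```

```text
time: 21.85
tool_pos: [577.9, -52.1, 22.7]
tcp_rot: [-3.142, -0.0, 0.142]
contact_force: [0.8, -3.8, 0.1]
grip_width: 0.3
t 21.85 tcp [577.92 -52.07  22.73] rot [-3.1416e+00 -1.0000e-04  1.4220e-01] F [ 0.78 -3.78  0.06] bed [  4.93 -99.37] w 0.3
t 21.95 tcp [577.83 -51.47  22.74] rot [-3.1408  0.      0.1426] F [-0.07  0.28  0.3 ] bed [  4.93 -98.77] w 0.2
lead_y -38.15000857454931 0.00488509743380582
```

```bash
python3 -m inch '[[[0,-0.02,0,0,0,0,1],[0,-0.04,0,0,0,0,1],[0,-0.06,0,0,0,0,1],[0,-0.08,0,0,0,0,1],[0,-0.095,0,0,0,0,1],[0,-0.11,0,0,0,0,1],[0,-0.12,0,0,0,0,1],[0,-0.13,0,0,0,0,1],[0,-0.135,0,0,0,0,1],[0,-0.14,0,0,0,0,1]]]'
python3 - <<'E'
from h import *
st();n="top"
im=avg(n,3);st(); np.save("pics/top7.npy",im)
cv2.imwrite(f"pics/{n}7.png",cv2.resize(im[130:240,170:330,::-1].astype(np.uint8),None,fx=5,fy=5,interpolation=cv2.INTER_CUBIC))
cv2.imwrite('pics/scene7.png',cv2.resize(bot.capture('scene')[130:240,170:330,::-1],None,fx=5,fy=5,interpolation=cv2.INTER_CUBIC))
a=lead(np.load("pics/top_avg3.npy")); b=lead(im); print("lead_y",-84.86+b[1]-a[1],b[0]-a[0]);
E
```

```text
time: 23.2
tool_pos: [574.0, -24.8, 22.7]
tcp_rot: [-3.142, -0.0, 0.142]
contact_force: [0.1, -3.0, -0.1]
grip_width: 0.6
t 23.2 tcp [574.04 -24.79  22.73] rot [-3.1416e+00 -1.0000e-04  1.4200e-01] F [ 0.14 -2.97 -0.15] bed [  4.95 -71.82] w 0.6
t 23.35 tcp [574.02 -24.71  22.75] rot [-3.1414e+00 -1.0000e-04  1.4200e-01] F [ 1.21 -2.34  0.39] bed [  4.94 -71.74] w 0.2
lead_y -17.169789486305703 -0.03128695656142966
```

View pics/top7.png

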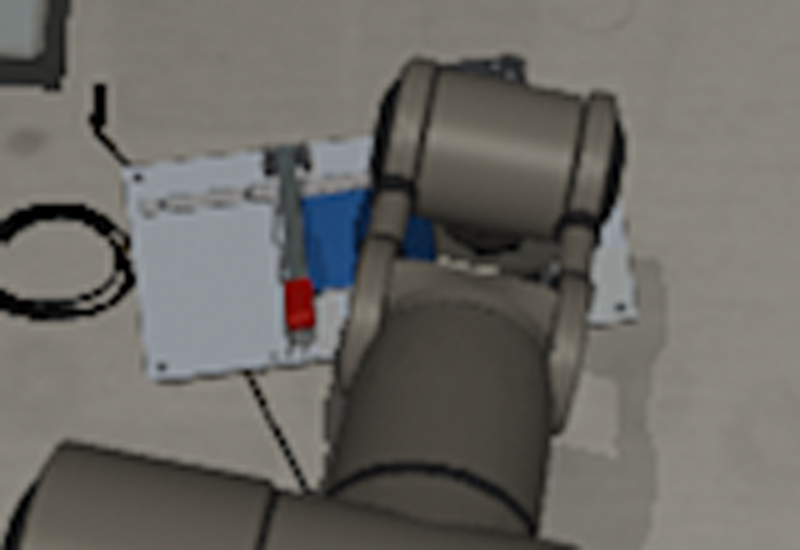

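View pics/scene7.png

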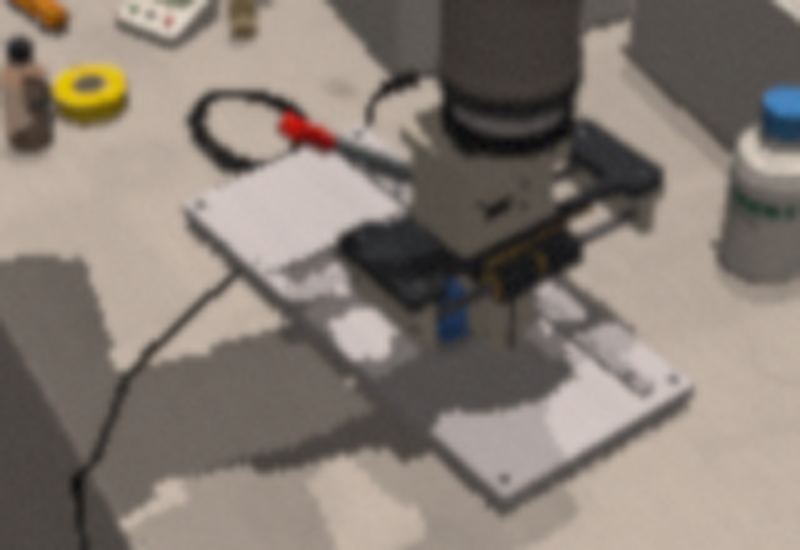

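The leading edge is hidden under the bar, so I'll withdraw to measure the plate's trailing edge.

```bash
python3 -m inch '[[[0,0.02,0,0,0,0,1],[0,0.1,0,0,0,0,1],[0,0.25,-0.1,0,0,0,1],[0,0.45,-0.3,0,0,0,1],[0,0.7,-0.3,0,0,0,1],[0,0.9,-0.3,0,0,0,1],[0,0.95,-0.3,0,0,0,1],[0,0.95,-0.3,0,0,0,1],[0,0.95,-0.3,0,0,0,1],[0,0.95,-0.3,0,0,0,1]]]'
python3 - <<'E'
from h import *
st();n="top"
im=avg(n,4);st(); np.save("pics/top8.npy",im)
cv2.imwrite(f"pics/{n}8.png",cv2.resize(im[130:240,170:330,::-1].astype(np.uint8),None,fx=5,fy=5,interpolation=cv2.INTER_CUBIC))
s=avg('scene',3); np.save("pics/scene8.npy",s)
cv2.imwrite('pics/scene8.png',cv2.resize(s[130:240,170:330,::-1].astype(np.uint8),None,fx=5,fy=5,interpolation=cv2.INTER_CUBIC))
E
```

```text
time: 24.65
tool_pos: [601.0, -211.6, 82.7]
tcp_rot: [-3.141, 0.0, 0.144]
contact_force: [1.1, -0.4, 0.3]
grip_width: 0.3
t 24.65 tcp [ 600.96 -211.56   82.75] rot [-3.1412e+00  2.0000e-04  1.4370e-01] F [ 1.13 -0.42  0.26] bed [   5.15 -260.52] w 0.3
t 24.85 tcp [ 601.04 -212.29   82.8 ] rot [-3.1415e+00 -1.0000e-04  1.4290e-01] F [-1.13 -0.32  0.9 ] bed [   5.12 -261.25] w 0.4
```

View pics/top8.png

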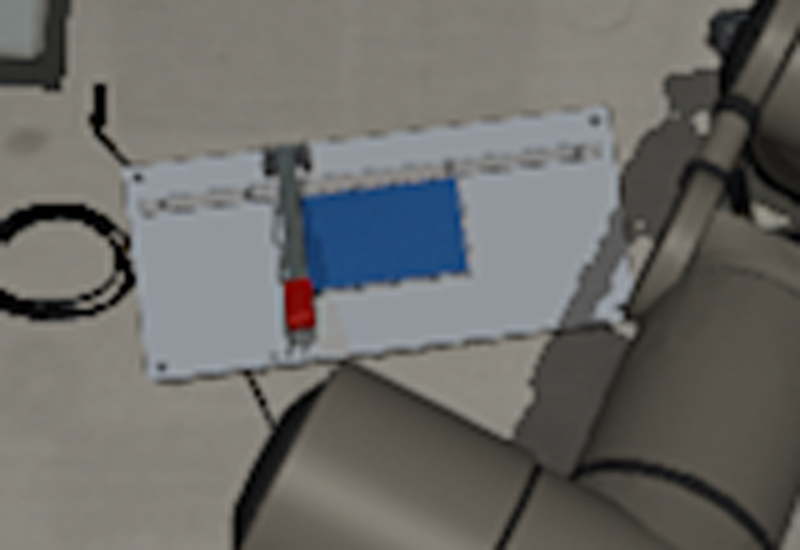

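View pics/scene8.png

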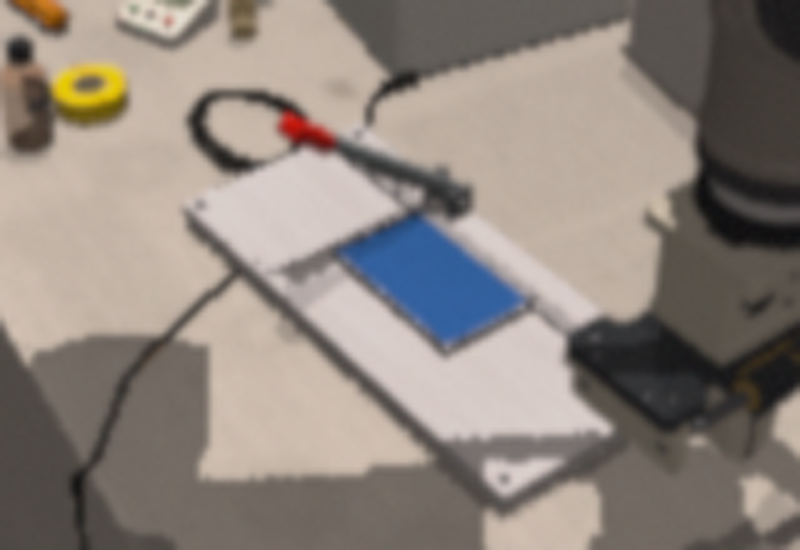

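```bash
cat >> h.py <<'E'
def edges(im,n="top",zone=(215,155,291,200),up=8,thr=45):
    u0,v0,u1,v1=zone; f=(im[...,2]-im[...,0])[v0:v1,u0:u1]
    g=cv2.resize(f,None,fx=up,fy=up,interpolation=cv2.INTER_LINEAR)
    m=cv2.morphologyEx((g>thr).astype(np.uint8),cv2.MORPH_OPEN,np.ones((2*up,2*up),np.uint8))
    cs,_=cv2.findContours(m,cv2.RETR_EXTERNAL,cv2.CHAIN_APPROX_NONE)
    c=max(cs,key=cv2.contourArea)[:,0,:].astype(float)
    P=(ray(n,(c+0.5)/up-0.5+[u0,v0],28)[:,:2]-BED)@RB
    lo,hi=P.min(0),P.max(0); r={}
    def fit(Q,a,b): k=np.polyfit(Q[:,a]-np.mean(Q[:,a]),Q[:,b],1); return k.round(4)
    ym=(P[:,1]>lo[1]+12)&(P[:,1]<lo[1]+75); xm=(P[:,0]>lo[0]+12)&(P[:,0]<hi[0]-12)
    r['trail']=fit(P[xm&(P[:,1]<lo[1]+5)],0,1); r['leadE']=fit(P[xm&(P[:,1]>hi[1]-5)],0,1)
    r['near']=fit(P[ym&(P[:,0]<lo[0]+5)],1,0); r['fence']=fit(P[ym&(P[:,0]>hi[0]-5)],1,0)
    return r
E
python3 - <<'E'
from h import *
for nm,n,z in(("top_avg3","top",(242,158,291,192)),("top8","top",(222,160,275,195))):
    print(nm,edges(np.load(f"pics/{nm}.npy"),n,z))
for nm,z in(("scene_avg0",(243,180,295,220)),("scene8",(230,168,282,204))):
    C,s=quad("scene",np.load(f"pics/{nm}.npy"),45,z,28); r=summ(C); p=r[0]-(np.array([557.34,-29.44])-np.array([558.33,-27.87]))
    print(nm,s,np.round(r[3],1),relbed(BED,PSI,p,r[1]))
E
```

```text
top_avg3 {'trail': array([-9.000000e-03, -1.319431e+02]), 'leadE': array([-6.90000e-03, -1.76537e+01]), 'near': array([ 1.80000e-03, -2.71432e+01]), 'fence': array([-2.70000e-03,  3.76004e+01])}
top8 {'trail': array([-5.70000e-03, -5.80041e+01]), 'leadE': array([-4.18000e-02,  5.01356e+01]), 'near': array([-2.60000e-03, -2.70486e+01]), 'fence': array([-1.60000e-03,  3.75618e+01])}
scene_avg0 [0.27, 0.32, 0.2, 0.31] [113.9  63.9 112.6  63.2] {'centre': array([-11.04, -72.64]), 'ang': np.float64(0.0625), 'fence_x': np.float64(-16.11), 'lead_y': np.float64(-82.76)}
scene8 [0.31, 0.37, 0.31, 0.29] [113.6  65.4 111.2  64.6] {'centre': array([ 5.32, -2.06]), 'ang': np.float64(0.0013), 'fence_x': np.float64(0.32), 'lead_y': np.float64(-12.06)}
```

```bash
python3 - <<'E'
from h import *
# bed patch x -80..80 , y 20..110, 5px/mm ; horizontal = y
for nm,n in(("scene8","scene"),("top8","top"),("scene_avg0","scene")):
    im=np.load(f"pics/{nm}.npy")
    q=np.array([[-80,20],[-80,120],[80,120],[80,20]],float)
    w=np.c_[(RB@q.T).T+BED,np.full(4,20.)]
    src=proj(n,w).astype(np.float32); dst=((q-[-80,20])*[3.6,5])[:,::-1].astype(np.float32)
    H=cv2.getPerspectiveTransform(src,np.ascontiguousarray(dst))
    cv2.imwrite(f"pics/rect_{nm}.png",cv2.warpPerspective(im[:,:,::-1].astype(np.uint8),H,(500,576),flags=cv2.INTER_CUBIC))
E
```

```text
(no output)
```

View pics/rect_scene8.png

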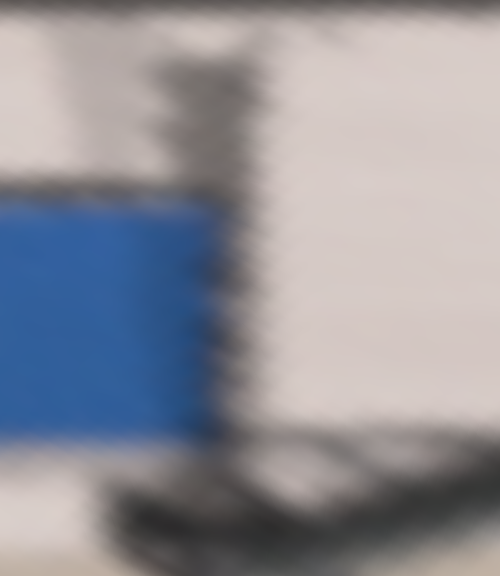

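View pics/rect_top8.png

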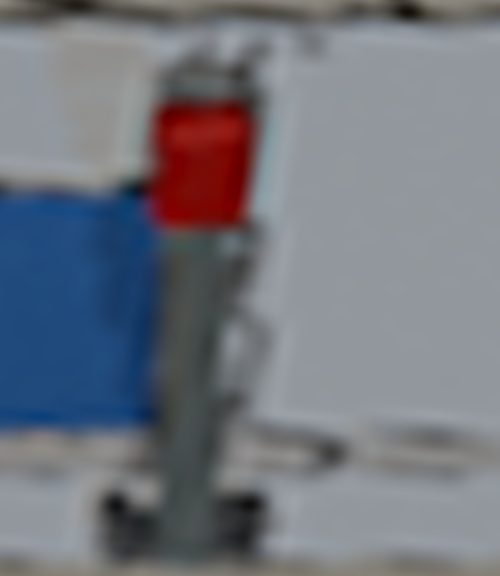

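View pics/rect_scene_avg0.png

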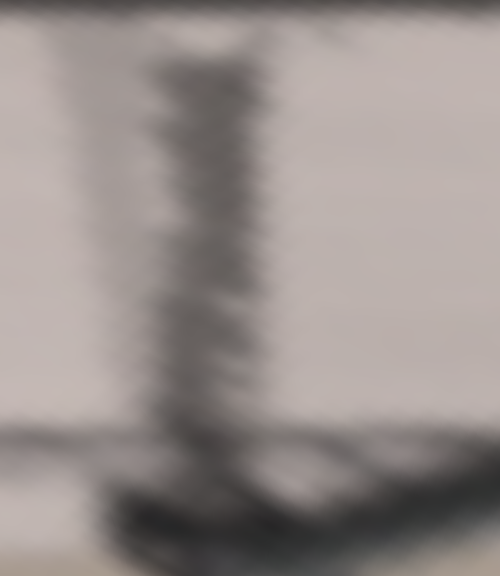

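The line sits about where the bed outline puts it (rectified column ~250, which is bed y ≈ 70). The leading edge is 11–12 mm short. I'll go back behind the plate and finish the push.

```bash
python3 -m inch '[[[0,-0.2,0,0,0,0,1],[0,-0.4,0.05,0,0,0,1],[0,-0.6,0.1,0,0,0,1],[0,-0.75,0.17,0,0,0,1],[0,-0.82,0.23,0,0,0,1],[0,-0.86,0.28,0,0,0,1],[0,-0.88,0.3,0,0,0,1],[0,-0.88,0.3,0,0,0,1],[0,-0.88,0.3,0,0,0,1],[0,-0.88,0.3,0,0,0,1]]]'
python3 -c "
from h import *
bot.capture('top');bot.capture('top')
plan(5,-60.9,22.8,PSI)"
```

```text
time: 26.25
tool_pos: [576.4, -39.2, 23.1]
tcp_rot: [3.141, -0.001, 0.141]
contact_force: [0.3, -0.3, 0.0]
grip_width: 0.4
t 26.35 tcp [576.17 -38.98  22.98] rot [ 3.1415e+00 -5.0000e-04  1.4160e-01] F [-0.37 -0.05  0.72] bed [  5.05 -86.16] w 0.5
shift share [-0.0003 -0.1263  0.0009]
turn share [ 0.0001 -0.0006 -0.0006]
```

```bash
python3 -m inch '[[[0,-0.02,0,0,0,0,1],[0,-0.04,0,0,0,0,1],[0,-0.06,0,0,0,0,1],[0,-0.075,0,0,0,0,1],[0,-0.09,0,0,0,0,1],[0,-0.1,0,0,0,0,1],[0,-0.11,0,0,0,0,1],[0,-0.117,0,0,0,0,1],[0,-0.121,0,0,0,0,1],[0,-0.124,0,0,0,0,1]]]'
python3 -c "
from h import *
bot.capture('top');bot.capture('top')
plan(5,-60.9,22.8,PSI)"
```

```text
time: 27.6
tool_pos: [572.5, -14.1, 22.7]
tcp_rot: [3.142, -0.0, 0.142]
contact_force: [0.1, -2.4, -0.2]
grip_width: 0.3
t 27.7 tcp [572.47 -14.08  22.72] rot [-3.1415 -0.      0.142 ] F [ 0.33 -2.05 -0.07] bed [  4.91 -60.99] w 0.6
shift share [ 0.0004 -0.0005 -0.0004]
turn share [-0.0002 -0.     -0.0001]
```

Now I'll withdraw the same way and measure.

```bash
python3 -m inch '[[[0,0.02,0,0,0,0,1],[0,0.1,0,0,0,0,1],[0,0.25,-0.1,0,0,0,1],[0,0.45,-0.3,0,0,0,1],[0,0.7,-0.3,0,0,0,1],[0,0.9,-0.3,0,0,0,1],[0,0.97,-0.3,0,0,0,1],[0,0.97,-0.3,0,0,0,1],[0,0.97,-0.3,0,0,0,1],[0,0.97,-0.3,0,0,0,1]]]'
python3 - <<'E'
from h import *
im=avg("top",5); np.save("pics/top9.npy",im); s=avg('scene',5); np.save("pics/scene9.npy",s); st()
cv2.imwrite(f"pics/top9.png",cv2.resize(im[130:240,170:330,::-1].astype(np.uint8),None,fx=5,fy=5,interpolation=cv2.INTER_CUBIC))
cv2.imwrite('pics/scene9.png',cv2.resize(s[130:240,170:330,::-1].astype(np.uint8),None,fx=5,fy=5,interpolation=cv2.INTER_CUBIC))
e=edges(im,"top",(216,160,275,198)); print(e,"lead",-84.86+e['trail'][1]+131.943)
C,q=quad("scene",s,45,(224,163,282,204),28); r=summ(C); p=r[0]-(np.array([557.34,-29.44])-np.array([558.33,-27.87]))
print(q,np.round(r[3],1),relbed(BED,PSI,p,r[1]))
print("scene lead edge",edges(s,"scene",(224,163,282,204)),"vs8",edges(np.load("pics/scene8.npy"),"scene",(230,168,282,204)))
n="scene"
q=np.array([[-80,20],[-80,120],[80,120],[80,20]],float)
w=np.c_[(RB@q.T).T+BED,np.full(4,20.)]
H=cv2.getPerspectiveTransform(proj(n,w).astype(np.float32),np.ascontiguousarray(((q-[-80,20])*[3.6,5])[:,::-1].astype(np.float32)))
cv2.imwrite(f"pics/rect9.png",cv2.warpPerspective(s[:,:,::-1].astype(np.uint8),H,(500,576),flags=cv2.INTER_CUBIC))
E
```

```text
time: 28.95
tool_pos: [600.0, -204.7, 82.7]
tcp_rot: [-3.141, 0.0, 0.144]
contact_force: [-0.3, -0.0, 0.1]
grip_width: 0.4
t 29.45 tcp [ 599.96 -206.14   82.71] rot [-3.1416e+00 -1.0000e-04  1.4210e-01] F [ 0.25  0.75 -1.41] bed [   4.93 -255.01] w 0.6
{'trail': array([-9.50000e-03, -4.74996e+01]), 'leadE': array([-3.36000e-02,  5.01005e+01]), 'near': array([-1.10000e-03, -2.70692e+01]), 'fence': array([2.10000e-03, 3.75565e+01])} lead -0.4165999999999883
[0.3, 0.34, 0.39, 0.89] [109.   65.6 108.8  63.9] {'centre': array([5.27, 7.05]), 'ang': np.float64(-0.0017), 'fence_x': np.float64(0.27), 'lead_y': np.float64(-2.95)}
scene lead edge {'trail': array([-1.42000e-02, -4.88829e+01]), 'leadE': array([-1.51000e-02,  6.01772e+01]), 'near': array([ 2.60000e-03, -2.84757e+01]), 'fence': array([-5.90000e-03,  3.65712e+01])} vs8 {'trail': array([ 8.50000e-03, -5.97133e+01]), 'leadE': array([-2.65000e-02,  5.26334e+01]), 'near': array([-1.60000e-03, -2.84114e+01]), 'fence': array([-6.80000e-03,  3.66663e+01])}
```

View pics/rect9.png

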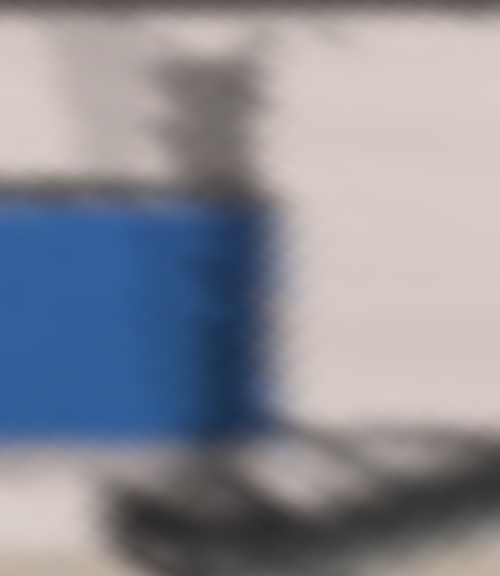

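View pics/top9.png

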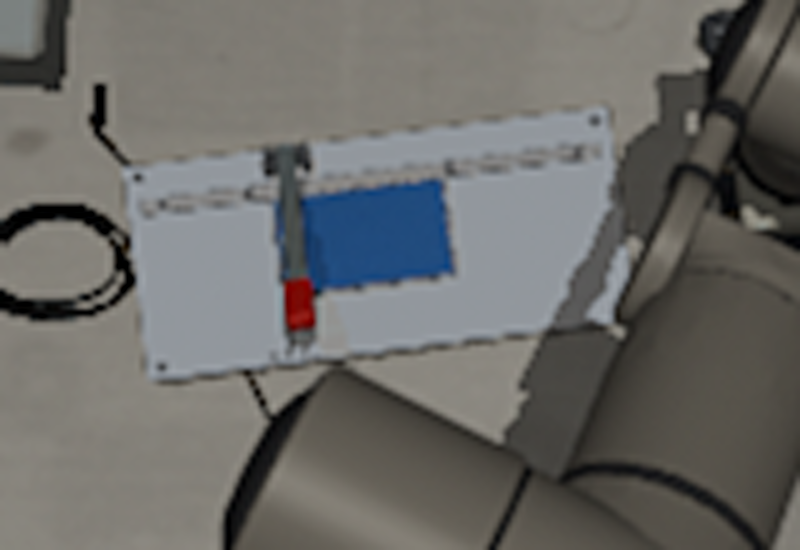

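```bash
python3 - <<'E'
from h import *
for nm,n in(("scene_avg0","scene"),("scene9","scene"),("top_avg0","top")):
    g=np.load(f"pics/{nm}.npy").mean(2).astype(np.float32)
    ys=np.arange(50,85,.25)
    for a,b in((-72,-66),(-62,-50),(-50,-40),(-30,0),(0,30)):
        P=[]
        for x in np.arange(a,b,1.):
            q=np.c_[np.full(len(ys),x),ys]; w=np.c_[q@RB.T+BED,np.full(len(ys),20.)]
            uv=proj(n,w).astype(np.float32); P.append(cv2.remap(g,uv[:,:1],uv[:,1:],cv2.INTER_LINEAR)[:,0])
        p=np.mean(P,0); hi=np.median(p[-24:]); i=np.argmin(np.where((ys>64)&(ys<76),p,999))
        half=(hi+p[i])/2; k=i+np.argmax(p[i:]>half); print(nm,(a,b),"min at",ys[i],round(float(p[i])),"hi",round(float(hi)),"half",ys[k], p[::8].astype(int).tolist())
E
```

```text
scene_avg0 (-72, -66) min at 71.0 148 hi 167 half 75.5 [152, 153, 156, 160, 164, 166, 166, 164, 161, 155, 149, 148, 153, 159, 165, 168, 167, 164]
scene_avg0 (-62, -50) min at 64.5 102 hi 180 half 72.75 [140, 131, 120, 112, 106, 104, 103, 101, 102, 108, 119, 135, 152, 165, 174, 178, 180, 181]
scene_avg0 (-50, -40) min at 64.25 100 hi 179 half 71.5 [142, 133, 123, 114, 107, 102, 99, 99, 103, 112, 127, 144, 157, 167, 173, 177, 178, 179]
scene_avg0 (-30, 0) min at 64.25 101 hi 180 half 71.75 [152, 146, 136, 125, 115, 107, 103, 101, 103, 112, 126, 143, 158, 169, 175, 178, 179, 180]
scene_avg0 (0, 30) min at 64.25 113 hi 179 half 72.0 [136, 123, 112, 104, 101, 102, 106, 112, 119, 125, 134, 146, 158, 167, 173, 177, 178, 179]
scene9 (-72, -66) min at 71.0 168 hi 190 half 75.5 [173, 174, 177, 181, 186, 189, 188, 185, 182, 176, 169, 168, 173, 180, 187, 190, 189, 186]
scene9 (-62, -50) min at 64.5 115 hi 204 half 72.75 [159, 148, 137, 128, 121, 118, 116, 115, 116, 123, 135, 153, 172, 187, 197, 201, 204, 205]
scene9 (-50, -40) min at 64.25 113 hi 203 half 71.5 [162, 151, 139, 129, 121, 115, 112,
[... 290 characters left out ...]
5, 166, 182, 192, 198]
top_avg0 (-72, -66) min at 72.75 119 hi 120 half 73.0 [136, 133, 133, 132, 127, 125, 123, 133, 144, 133, 125, 120, 126, 137, 130, 120, 118, 121]
top_avg0 (-62, -50) min at 68.0 63 hi 145 half 72.0 [124, 102, 80, 75, 74, 77, 79, 81, 73, 63, 79, 104, 132, 144, 147, 145, 144, 144]
top_avg0 (-50, -40) min at 67.0 47 hi 144 half 72.25 [97, 57, 46, 48, 50, 52, 53, 53, 49, 48, 54, 93, 127, 143, 148, 145, 144, 143]
top_avg0 (-30, 0) min at 64.25 59 hi 144 half 70.75 [114, 88, 60, 53, 56, 56, 56, 59, 61, 65, 92, 121, 139, 147, 146, 144, 144, 143]
top_avg0 (0, 30) min at 64.25 86 hi 144 half 70.0 [117, 93, 70, 65, 67, 66, 67, 83, 101, 105, 115, 124, 136, 145, 145, 144, 144, 143]
```

```bash
python3 - <<'E'
from h import *
def prof(nm,n,ys,x0,x1,ch=None):
    g=np.load(f"pics/{nm}.npy"); g=(g.mean(2) if ch is None else g[...,2]-g[...,0]).astype(np.float32); P=[]
    for x in np.arange(x0,x1,1.):
        q=np.c_[np.full(len(ys),x),ys]; w=np.c_[q@RB.T+BED,np.full(len(ys),20.)]
        uv=proj(n,w).astype(np.float32); P.append(cv2.remap(g,uv[:,:1],uv[:,1:],cv2.INTER_LINEAR)[:,0])
    return np.mean(P,0)
for n in("scene","top"):
  for c in(None,1):
    for s in(-1,1):
      for a,b in((-60,-10),(-10,30)):
        ys=np.arange(158,184,2.)*s; p=prof(n+"_avg0",n,ys,a,b,c); print(n,c,s,(a,b),p.astype(int).tolist())
E
```

```text
scene None -1 (-60, -10) [184, 184, 184, 183, 178, 166, 145, 118, 94, 82, 81, 91, 110]
scene None -1 (-10, 30) [183, 183, 183, 181, 176, 165, 144, 117, 94, 82, 81, 92, 110]
scene None 1 (-60, -10) [182, 181, 178, 174, 166, 156, 145, 134, 125, 118, 113, 110, 109]
scene None 1 (-10, 30) [175, 173, 170, 164, 154, 140, 127, 118, 114, 115, 121, 127, 132]
scene 1 -1 (-60, -10) [-15, -15, -15, -14, -14, -13, -11, -9, -7, -7, -9, -12, -16]
scene 1 -1 (-10, 30) [-15, -15, -15, -15, -14, -13, -11, -9, -7, -7, -8, -12, -16]
scene 1 1 (-60, -10) [-15, -14, -14, -14, -14, -14, -15, -15, -16, -16, -16, -16, -16]
scene 1 1 (-10, 30) [-15, -15, -15, -15, -15, -14, -15, -17, -20, -24, -28, -31, -34]
top None -1 (-60, -10) [143, 144, 144, 145, 140, 130, 122, 117, 121, 124, 124, 124, 124]
top None -1 (-10, 30) [143, 144, 144, 145, 140, 131, 122, 117, 122, 125, 125, 125, 125]
top None 1 (-60, -10) [143, 144, 144, 145, 143, 134, 125, 118, 117, 119, 117, 114, 112]
top None 1 (-10, 30) [143, 144, 145, 147, 146, 133, 103, 56, 31, 26, 35, 37, 53]
top 1 -1 (-60, -10) [10, 10, 11, 11, 10, 5, -2, -9, -11, -11, -10, -10, -10]
top 1 -1 (-10, 30) [10, 10, 11, 11, 10, 5, -2, -10, -12, -11, -10, -10, -10]
top 1 1 (-60, -10) [10, 10, 11, 11, 10, 7, 0, -8, -12, -11, -10, -10, -9]
top 1 1 (-10, 30) [10, 10, 10, 11, 10, 9, 4, -4, -6, -5, -5, -4, -6]
```

By the bed outline the edge is about 0.4–0.9 mm short, and by the line's own trace about 1.5 mm. I'll push about 0.9 mm more to centre it.

```bash
python3 -m inch '[[[0,-0.2,0,0,0,0,1],[0,-0.4,0.05,0,0,0,1],[0,-0.6,0.1,0,0,0,1],[0,-0.75,0.17,0,0,0,1],[0,-0.84,0.23,0,0,0,1],[0,-0.88,0.28,0,0,0,1],[0,-0.9,0.3,0,0,0,1],[0,-0.9,0.3,0,0,0,1],[0,-0.9,0.3,0,0,0,1],[0,-0.9,0.3,0,0,0,1]]]'
python3 -c "
from h import *
bot.capture('top');bot.capture('top')
plan(5,-60.1,22.8,PSI)"
```

```text
time: 30.7
tool_pos: [574.8, -28.5, 23.1]
tcp_rot: [3.141, -0.001, 0.141]
contact_force: [-0.3, 0.3, -0.0]
grip_width: 0.8
t 30.8 tcp [574.66 -28.3   22.98] rot [ 3.1415e+00 -6.0000e-04  1.4160e-01] F [-0.24  0.77  0.69] bed [  5.07 -75.38] w 0.6
shift share [-0.0004 -0.0764  0.0009]
turn share [ 0.0001 -0.0007 -0.0006]
```

```bash
python3 -m inch '[[[0,-0.015,0,0,0,0,1],[0,-0.03,0,0,0,0,1],[0,-0.045,0,0,0,0,1],[0,-0.055,0,0,0,0,1],[0,-0.062,0,0,0,0,1],[0,-0.067,0,0,0,0,1],[0,-0.07,0,0,0,0,1],[0,-0.073,0,0,0,0,1],[0,-0.075,0,0,0,0,1],[0,-0.075,0,0,0,0,1]]]'
python3 -c "
from h import *
st();bot.capture('top');bot.capture('top');st()"
```

```text
time: 32.05
tool_pos: [572.4, -13.4, 22.7]
tcp_rot: [3.141, -0.0, 0.142]
contact_force: [0.1, -2.9, -0.5]
grip_width: 0.2
t 32.05 tcp [572.39 -13.38  22.72] rot [ 3.1414e+00 -1.0000e-04  1.4200e-01] F [ 0.07 -2.87 -0.5 ] bed [  4.94 -60.29] w 0.2
t 32.15 tcp [572.4  -13.31  22.73] rot [ 3.1415e+00 -1.0000e-04  1.4200e-01] F [ 0.46 -2.09 -0.52] bed [  4.95 -60.22] w 0.4
```

```bash
python3 -m inch '[[[0,0.02,0,0,0,0,1],[0,0.1,0,0,0,0,1],[0,0.25,-0.1,0,0,0,1],[0,0.45,-0.4,0,0,0,1],[0,0.7,-0.7,0,0,0,1],[0,0.9,-0.9,0,0,0,1],[0,0.97,-0.97,0,0,0,1],[0,0.97,-0.97,0,0,0,1],[0,0.97,-0.97,0,0,0,1],[0,0.97,-0.97,0,0,0,1]]]'
python3 - <<'E'
from h import *
im=avg("top",5); np.save("pics/top10.npy",im); s=avg('scene',5); np.save("pics/scene10.npy",s); st()
e=edges(im,"top",(216,160,275,198)); print(e,"lead",-84.86+e['trail'][1]+131.943)
print("scene trail",edges(s,"scene",(224,163,282,204))['trail'])
uv={}
for n,m,z in(("top",im,(218,170,240,205)),("scene",s,(220,148,245,168))):
    u0,v0,u1,v1=z; g=cv2.resize(m[v0:v1,u0:u1],None,fx=8,fy=8,interpolation=cv2.INTER_LINEAR)
    k=((g[...,0]>90)&(g[...,1]<60)).astype(np.uint8); mm=cv2.moments(k,True); c=[mm['m10']/mm['m00'],mm['m01']/mm['m00']]
    uv[n]=(np.array(c)+.5)/8-.5+[u0,v0]; print(n,uv[n],k.sum()/64)
Pm=[]
for n in("top","scene"):
    p=bot.camera_params(n); K=np.array([[p['fx'],0,p['cx']],[0,p['fy'],p['cy']],[0,0,1]]); Pm.append(K@np.c_[p['R'],p['t']])
X=cv2.triangulatePoints(Pm[0],Pm[1],uv['top'][:,None],uv['scene'][:,None]).ravel(); X=X[:3]/X[3]
print("handle",X,"bed",RB.T@(X[:2]-BED),[proj(n,X)-uv[n] for n in uv])
for n,m in(("top",im),("scene",s)): cv2.imwrite(f'pics/{n}10.png',cv2.resize(m[130:240,170:330,::-1].astype(np.uint8),None,fx=5,fy=5,interpolation=cv2.INTER_CUBIC))
E
```

```text
time: 33.4
tool_pos: [599.2, -203.9, 215.1]
tcp_rot: [-3.139, 0.002, 0.143]
contact_force: [-0.2, 1.6, 0.2]
grip_width: 0.5
t 33.9 tcp [ 599.81 -205.11  216.69] rot [-3.1415 -0.      0.1421] F [ 0.08 -0.25 -0.69] bed [   4.92 -253.97] w 0.5
{'trail': array([ 1.77000e-02, -4.66631e+01]), 'leadE': array([-3.44000e-02,  5.01049e+01]), 'near': array([-1.80000e-03, -2.70674e+01]), 'fence': array([2.40000e-03, 3.75268e+01])} lead 0.4199000000000126
scene trail [ 3.43000e-02 -4.75566e+01]
top [229.38217391 190.23797101] 53.90625
scene [230.47856796 155.82978155] 40.234375
handle [506.66337425  95.3567543  129.51528058] bed [-44.73275142  56.66302715] [array([[-0.10186401,  0.23881981]]), array([[ 0.50672823, -0.06906896]])]
```

View pics/scene10.png

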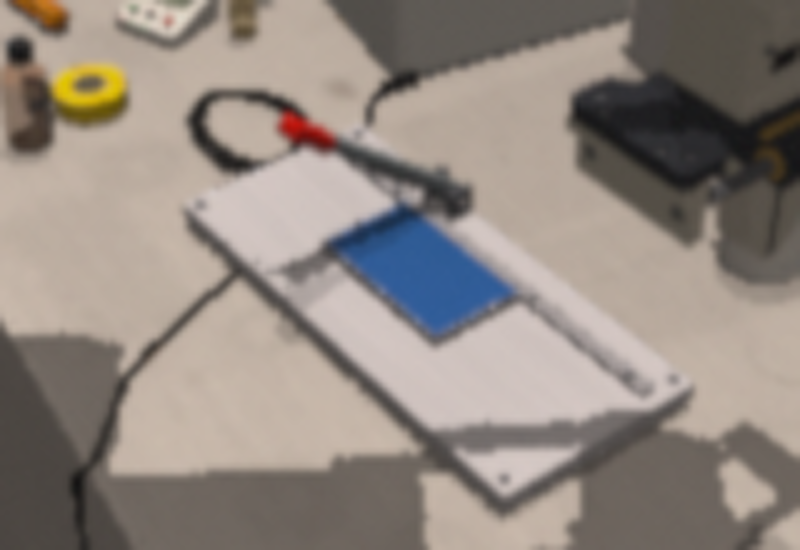

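```bash
python3 -m inch '[[[-0.02,-0.15,0,0,0,0,1],[-0.05,-0.3,0,0,0,0,1],[-0.08,-0.45,0,0,0,0,1],[-0.12,-0.6,0,0,0,0,1],[-0.16,-0.75,0,0,0,0,1],[-0.2,-0.85,0,0,0,0,1],[-0.22,-0.95,0,0,0,0,1],[-0.23,-1,0,0,0,0,1],[-0.23,-1,0,0,0,0,1],[-0.23,-1,0,0,0,0,1]]]'
python3 -c "
from h import *
plan(-42,56.2,155,PSI)"
```

```text
time: 35.15
tool_pos: [526.3, -14.2, 216.7]
tcp_rot: [3.141, -0.0, 0.142]
contact_force: [0.6, -0.4, 0.3]
grip_width: 0.5
t 35.15 tcp [526.29 -14.23 216.66] rot [ 3.1413e+00 -2.0000e-04  1.4170e-01] F [ 0.57 -0.39  0.3 ] bed [-40.83 -54.6 ] w 0.5
shift share [-0.0061 -0.5541  0.3082]
turn share [ 0.0003 -0.0002 -0.0005]
```

```bash
python3 -m inch '[[[0,-0.12,0,0,0,0,1],[0,-0.25,0,0,0,0,1],[0,-0.38,0,0,0,0,1],[0,-0.48,0,0,0,0,1],[-0.006,-0.554,0,0,0,0,1],[-0.006,-0.554,0.1,0,0,0,1],[-0.006,-0.554,0.2,0,0,0,1],[-0.006,-0.554,0.29,0,0,0,1],[-0.006,-0.554,0.3,0,0,0,1],[-0.006,-0.554,0.3,0,0,0,1]]]'
python3 - <<'E'
from h import *
plan(-42,56.2,155,PSI)
for n in("scene","top"): cv2.imwrite(f'pics/{n}11.png',cv2.resize(bot.capture(n)[130:240,170:330,::-1],None,fx=5,fy=5,interpolation=cv2.INTER_CUBIC))
E
```

```text
time: 36.4
tool_pos: [509.5, 95.6, 157.2]
tcp_rot: [3.142, -0.001, 0.142]
contact_force: [-0.4, 0.7, 0.8]
grip_width: 0.1
t 36.4 tcp [509.49  95.58 157.15] rot [ 3.1415e+00 -6.0000e-04  1.4170e-01] F [-0.45  0.73  0.82] bed [-41.91  56.48] w 0.1
shift share [-0.0005  0.0014  0.0108]
turn share [ 0.0001 -0.0007 -0.0006]
```

View pics/scene11.png

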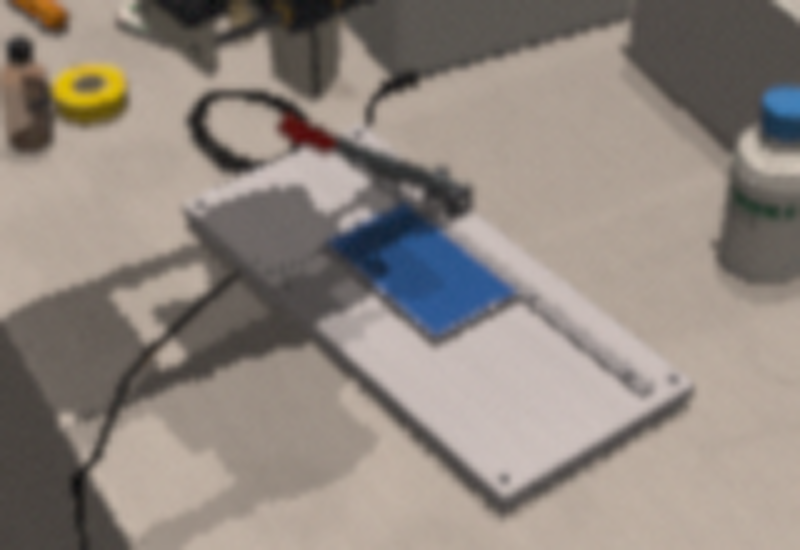

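The fingertip is directly over the red handle (about (305,130)). I'll press down along its arc.

```bash
python3 -m inch '[[[0,0,0.03,0,0,0,1],[-0.005,0,0.06,0,0,0,1],[-0.015,0,0.09,0,0,0,1],[-0.03,0,0.12,0,0,0,1],[-0.045,0,0.15,0,0,0,1],[-0.06,0,0.18,0,0,0,1],[-0.075,0,0.21,0,0,0,1],[-0.09,0,0.24,0,0,0,1],[-0.105,0,0.27,0,0,0,1],[-0.12,0,0.3,0,0,0,1]]]'
python3 - <<'E'
from h import *
plan(-82,56,44,PSI)
for n in("scene",): cv2.imwrite(f'pics/{n}12.png',cv2.resize(bot.capture(n)[130:240,170:330,::-1],None,fx=5,fy=5,interpolation=cv2.INTER_CUBIC))
E
```

```text
time: 37.75
tool_pos: [485.1, 92.4, 96.3]
tcp_rot: [-3.142, 0.0, 0.142]
contact_force: [-0.0, -0.3, 1.6]
grip_width: 0.0
t 37.75 tcp [485.09  92.38  96.3 ] rot [-3.1415  0.      0.1421] F [-0.01 -0.29  1.58] bed [-66.51  56.77] w 0.0
shift share [-0.0775  0.0039  0.2615]
turn share [-0.0001  0.     -0.    ]
```

View pics/scene12.png

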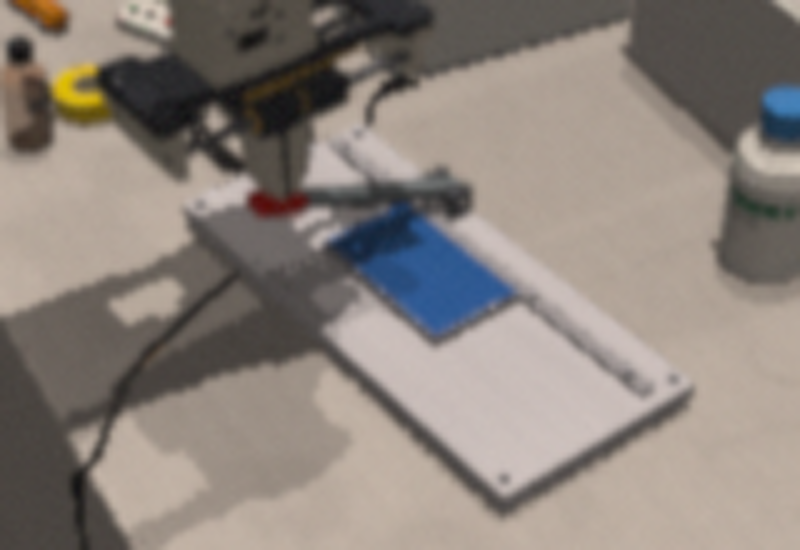

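```bash
python3 -m inch '[[[-0.015,0.002,0.03,0,0,0,1],[-0.028,0.003,0.06,0,0,0,1],[-0.04,0.004,0.09,0,0,0,1],[-0.05,0.004,0.12,0,0,0,1],[-0.058,0.004,0.145,0,0,0,1],[-0.065,0.004,0.17,0,0,0,1],[-0.07,0.004,0.19,0,0,0,1],[-0.074,0.004,0.21,0,0,0,1],[-0.076,0.004,0.225,0,0,0,1],[-0.077,0.004,0.235,0,0,0,1]]]'
python3 - <<'E'
from h import *
plan(-82,56,43,PSI)
E
```

```text
time: 39.05
tool_pos: [470.1, 89.4, 49.5]
tcp_rot: [-3.142, 0.0, 0.142]
contact_force: [0.2, -0.3, 0.7]
grip_width: 0.3
t 39.05 tcp [470.09  89.42  49.54] rot [-3.1415e+00  2.0000e-04  1.4210e-01] F [ 0.24 -0.35  0.7 ] bed [-81.77  55.96] w 0.3
shift share [-0.0011 -0.0002  0.0327]
turn share [-0.0001  0.0003  0.    ]
```

```bash
python3 -m inch '[[[0,0,0.004,0,0,0,1],[0,0,0.008,0,0,0,1],[0,0,0.012,0,0,0,1],[0,0,0.016,0,0,0,1],[0,0,0.02,0,0,0,1],[0,0,0.023,0,0,0,1],[0,0,0.026,0,0,0,1],[0,0,0.028,0,0,0,1],[0,0,0.03,0,0,0,1],[0,0,0.03,0,0,0,1]]]'
python3 -c "
from h import *
st()"
```

```text
time: 40.3
tool_pos: [470.3, 89.4, 43.7]
tcp_rot: [-3.142, -0.0, 0.142]
contact_force: [-0.2, 0.8, -0.5]
grip_width: 0.4
t 40.3 tcp [470.27  89.44  43.71] rot [-3.1415e+00 -2.0000e-04  1.4210e-01] F [-0.24  0.83 -0.52] bed [-81.6   55.96] w 0.4
```

```bash
python3 -m inch '[[[0,0,0.001,0,0,0,1],[0,0,0.002,0,0,0,1],[0,0,0.003,0,0,0,1],[0,0,0.004,0,0,0,1],[0,0,0.005,0,0,0,1],[0,0,0.006,0,0,0,1],[0,0,0.006,0,0,0,1],[0,0,0.006,0,0,0,1],[0,0,0.006,0,0,0,1],[0,0,0.006,0,0,0,1]]]'
python3 -c "
from h import *
for i in range(3): st();bot.capture('top')"
```

```text
time: 41.55
tool_pos: [470.3, 89.4, 42.7]
tcp_rot: [-3.142, -0.0, 0.142]
contact_force: [-1.9, -0.5, 5.2]
grip_width: 0.3
t 41.55 tcp [470.26  89.44  42.71] rot [-3.1416e+00 -3.0000e-04  1.4210e-01] F [-1.94 -0.54  5.21] bed [-81.61  55.96] w 0.3
t 41.6 tcp [470.3   89.45  42.73] rot [-3.1416e+00 -4.0000e-04  1.4210e-01] F [-0.9  -1.26  4.26] bed [-81.57  55.97] w 0.6
t 41.65 tcp [470.26  89.45  42.69] rot [-3.1416e+00 -3.0000e-04  1.4210e-01] F [-0.58 -0.18  5.31] bed [-81.61  55.97] w 0.5
```

Contact on the pad: 5 N at z = 42.7, as expected for a level bar. I'll press a little more.

```bash
python3 -m inch '[[[0,0,0.001,0,0,0,1],[0,0,0.001,0,0,0,1],[0,0,0.002,0,0,0,1],[0,0,0.002,0,0,0,1],[0,0,0.002,0,0,0,1],[0,0,0.003,0,0,0,1],[0,0,0.003,0,0,0,1],[0,0,0.003,0,0,0,1],[0,0,0.003,0,0,0,1],[0,0,0.003,0,0,0,1]]]'
python3 -c "
from h import *
for i in range(3): st();bot.capture('top')"
```

```text
time: 42.95
tool_pos: [470.3, 89.4, 42.6]
tcp_rot: [3.142, -0.001, 0.142]
contact_force: [-1.9, -0.3, 10.5]
grip_width: 0.2
t 42.95 tcp [470.28  89.45  42.58] rot [ 3.1415e+00 -5.0000e-04  1.4210e-01] F [-1.93 -0.28 10.5 ] bed [-81.59  55.97] w 0.2
t 43.0 tcp [470.27  89.44  42.59] rot [ 3.1416e+00 -6.0000e-04  1.4220e-01] F [-1.99 -0.33 11.53] bed [-81.6   55.96] w 0.5
t 43.05 tcp [470.29  89.45  42.58] rot [ 3.1415e+00 -5.0000e-04  1.4220e-01] F [-2.28 -0.71 10.92] bed [-81.57  55.96] w 0.3
```

About 11 N and no further motion. I'll release straight up and away, then check.

```bash
python3 -m inch '[[[0,0,-0.003,0,0,0,1],[0,0,-0.01,0,0,0,1],[0,0,-0.05,0,0,0,1],[0,0,-0.15,0,0,0,1],[0,0,-0.35,0,0,0,1],[0,0.1,-0.6,0,0,0,1],[0,0.3,-0.8,0,0,0,1],[0,0.6,-0.9,0,0,0,1],[0,0.8,-0.9,0,0,0,1],[0,1,-0.9,0,0,0,1]]]'
python3 -m inch '[[[0,0.2,0,0,0,0,1],[0,0.4,0,0,0,0,1],[0,0.6,0,0,0,0,1],[0,0.7,0,0,0,0,1],[0,0.75,0,0,0,0,1],[0,0.75,0,0,0,0,1],[0,0.75,0,0,0,0,1],[0,0.75,0,0,0,0,1],[0,0.75,0,0,0,0,1],[0,0.75,0,0,0,0,1]]]'
python3 - <<'E'
from h import *
im=avg("top",5); np.save("pics/top13.npy",im); s=avg('scene',5); np.save("pics/scene13.npy",s); st()
e=edges(im,"top",(216,160,275,198)); print(e,"lead",-84.86+e['trail'][1]+131.943)
print("scene trail",edges(s,"scene",(224,163,282,204)))
for n,m in(("top",im),("scene",s)): cv2.imwrite(f'pics/{n}13.png',cv2.resize(m[130:240,170:330,::-1].astype(np.uint8),None,fx=5,fy=5,interpolation=cv2.INTER_CUBIC))
E
```

```text
time: 44.35
tool_pos: [498.6, -110.1, 222.7]
tcp_rot: [3.141, -0.001, 0.142]
contact_force: [0.8, -0.4, 0.4]
grip_width: 0.3
time: 45.6
tool_pos: [519.8, -256.8, 222.0]
tcp_rot: [-3.142, -0.0, 0.142]
contact_force: [-0.6, -0.1, -0.1]
grip_width: 0.8
t 46.1 tcp [ 519.74 -257.07  221.86] rot [-3.1415 -0.      0.142 ] F [ 0.68 -0.31  0.69] bed [ -81.7  -294.07] w 0.1
{'trail': array([ 1.74000e-02, -4.66409e+01]), 'leadE': array([-5.00000e-03,  4.85305e+01]), 'near': array([-2.1000e-03, -2.7092e+01]), 'fence': array([2.60000e-03, 3.75179e+01])} lead 0.4421000000000106
scene trail {'trail': array([  0.0655, -47.552 ]), 'leadE': array([5.50000e-03, 5.09293e+01]), 'near': array([ 2.60000e-03, -2.84336e+01]), 'fence': array([ 0.039 , 36.0674])}
```

View pics/scene13.png

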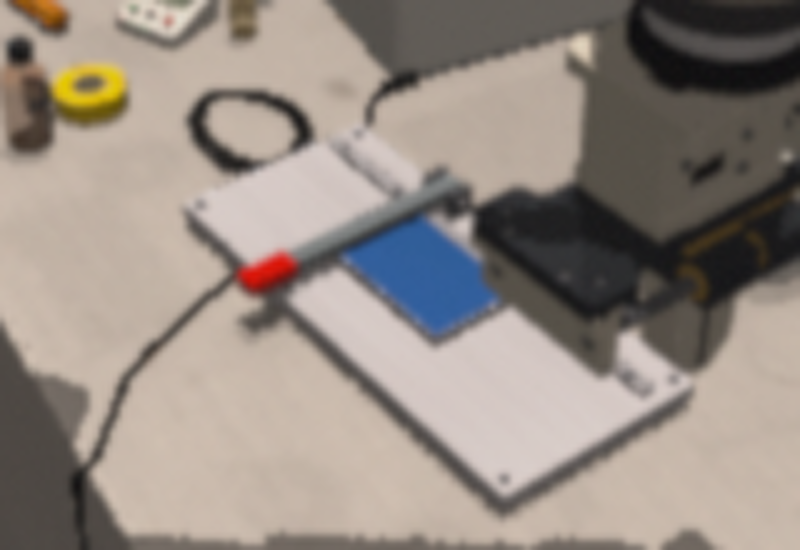

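View pics/top13.png

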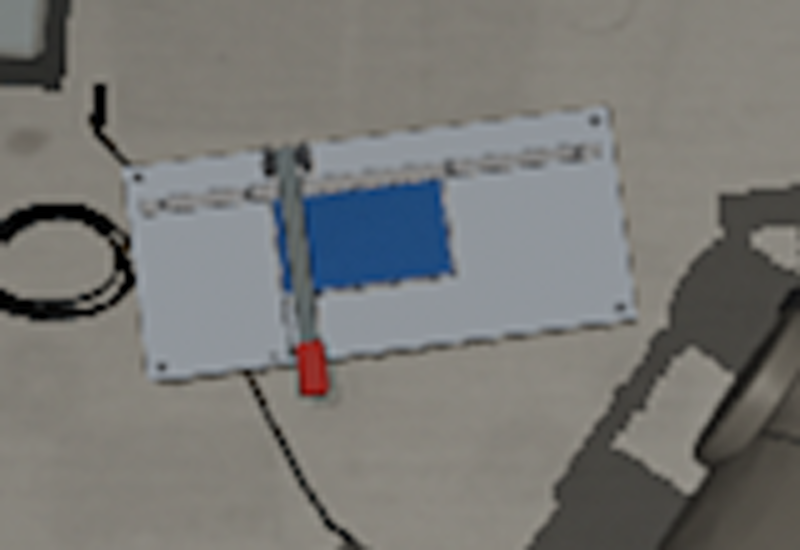

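The bar is down across the plate. The line's stub and the leading edge are now both visible left of the bar, so I'll compare them directly.

```bash
python3 - <<'E'
from h import *
im=np.load("pics/top13.npy"); n="top"
q=np.array([[-80,40],[-80,120],[80,120],[80,40]],float)
w=np.c_[(RB@q.T).T+BED,np.full(4,20.)]
H=cv2.getPerspectiveTransform(proj(n,w).astype(np.float32),np.ascontiguousarray(((q-[-80,40])*[3.6,7])[:,::-1].astype(np.float32)))
cv2.imwrite("pics/rect13.png",cv2.warpPerspective(im[:,:,::-1].astype(np.uint8),H,(560,576),flags=cv2.INTER_CUBIC))
g=im.astype(np.float32); ys=np.arange(60,82,.5)
for nm,a,b,z in(("line",-72,-62,20),("line",-62,-50,20),("line",-50,-38,20),("line",-72,-36,20),("lead blue",-15,25,28)):
    P=[]
    for x in np.arange(a,b,1.):
        w=np.c_[np.c_[np.full(len(ys),x),ys]@RB.T+BED,np.full(len(ys),z)]; uv=proj(n,w).astype(np.float32)
        P.append(cv2.remap(g,uv[:,:1],uv[:,1:],cv2.INTER_LINEAR)[:,0])
    p=np.mean(P,0)
    v=p.mean(1) if nm=="line" else p[:,2]-p[:,0]
    print(nm,(a,b),v[::2].astype(int).tolist())
    if nm=="line":
        wt=np.clip(np.median(v[30:])-v,0,None)*((ys>66)&(ys<76)); print(" centroid",(wt*ys).sum()/wt.sum())
    else: print(" half",ys[np.argmax(v<45)])
E
```

```text
line (-72, -62) [73, 71, 69, 71, 74, 77, 78, 78, 79, 82, 94, 106, 118, 129, 136, 143, 148, 146, 141, 136, 132, 130]
 centroid 69.03997615559796
line (-62, -50) [92, 94, 104, 115, 126, 131, 129, 127, 125, 125, 126, 127, 133, 140, 148, 153, 153, 152, 152, 151, 151, 151]
 centroid 69.61925070681336
line (-50, -38) [95, 98, 101, 107, 117, 126, 135, 134, 129, 125, 122, 124, 126, 128, 136, 143, 149, 153, 152, 151, 151, 150]
 centroid 70.60343099562591
line (-72, -36) [88, 88, 92, 99, 108, 114, 117, 116, 114, 113, 115, 120, 126, 132, 140, 146, 151, 151, 149, 147, 146, 145]
 centroid 69.66624589501187
lead blue (-15, 25) [5, 8, 18, 34, 53, 69, 74, 68, 55, 39, 25, 15, 8, 6, 6, 8, 9, 10, 10, 10, 10, 10]
 half 60.0
```

View pics/rect13.png

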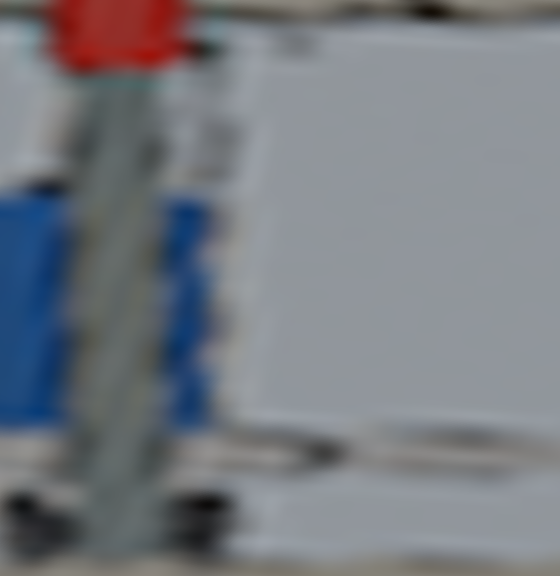

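```bash
python3 - <<'E'
from h import *
def pr(nm,a,b,ys,z=28):
    g=np.load(f"pics/{nm}.npy").astype(np.float32); P=[]
    for x in np.arange(a,b,1.):
        w=np.c_[np.c_[np.full(len(ys),x),ys]@RB.T+BED,np.full(len(ys),z)]; uv=proj("top",w).astype(np.float32)
        P.append(cv2.remap(g,uv[:,:1],uv[:,1:],cv2.INTER_LINEAR)[:,0])
    p=np.mean(P,0); return p[:,2]-p[:,0]
def cross(ys,v,t):
    i=np.where((v[:-1]>t)&(v[1:]<=t))[0][-1]; return ys[i]+(v[i]-t)/(v[i]-v[i+1])
for a,b in((-25,35),(-15,25)):
    y1=np.arange(-30,0,.25); y2=np.arange(60,90,.25)
    v1=pr("top_avg3",a,b,y1); v2=pr("top13",a,b,y2)
    print((a,b),[(t,round(cross(y2,v2,t)-cross(y1,v1,t)-84.86,2)) for t in(20,30,45,60)])
    y1=np.arange(-150,-110,.25); y2=np.arange(-70,-30,.25)
    f=lambda y,v,t: -cross(-y[::-1],v[::-1],t)
    print(" trail",[(t,round(f(y2,pr("top13",a,b,y2),t)-f(y1,pr("top_avg3",a,b,y1),t)-84.86,2)) for t in(20,30,45,60)])
E
```

```text
(-25, 35) [(20, np.float64(0.56)), (30, np.float64(1.19)), (45, np.float64(1.54)), (60, np.float64(0.85))]
 trail [(20, np.float64(0.48)), (30, np.float64(0.74)), (45, np.float64(0.28)), (60, np.float64(0.47))]
(-15, 25) [(20, np.float64(0.05)), (30, np.float64(1.02)), (45, np.float64(0.69)), (60, np.float64(0.92))]
 trail [(20, np.float64(0.64)), (30, np.float64(0.06)), (45, np.float64(0.41)), (60, np.float64(0.47))]
```

Lead-edge and trailing-edge estimates agree at roughly +0.5 mm, the fence side is flush, and the bar is down. I'll hand in.

```bash
python3 -c "
from h import *
st(); bot.close_job()"
```

```text
t 46.1 tcp [ 519.74 -257.07  221.86] rot [-3.1415 -0.      0.142 ] F [ 0.68 -0.31  0.69] bed [ -81.7  -294.07] w 0.1
the job is handed in; nothing more can be done
```

The job is handed in at 46.1 s. The plate is against the fence with its leading edge on the line, and the hold-down bar is pressed onto it; no verdict was reported.

**What I did**
- I pushed the plate sideways with both fingers until it stopped against the fence at about 6 N.
- I pushed it along the fence at about 2–4 N, finishing with a small correction of about 0.8 mm after a camera check.
- I pressed the red handle down to about 11 N, released it and backed the arm clear.

**Last checks**

| Check | Result |
|---|---|
| Fence side, from the top camera | about 0.2 mm from the fence face, within about 0.003 rad of parallel |
| Leading edge, from the plate's trailing edge (top camera) | +0.4 mm from the line |
| Leading edge, from the scene camera | about +0.5 mm |
| Leading edge, read directly from the narrow strip beyond the bar | +0.05 to +1.5 mm |
| Fingertip height on the handle at the final press | 42.6 mm; a level bar gives 42.5 mm |

**Where the checks disagree or fall short**
- **Line position:** direct readings of the scribed line scattered by 1–2 mm because of the bar's shadow and coarse pixels. I therefore placed the line from the bed's outline instead. All leading-edge estimates are still inside the 2 mm limit.
- **Pad force:** I couldn't measure the pad's remaining force after letting go. I'm relying on the 11 N press and the stiff hinge to hold it above 0.8 N.
- **Other items on the bench:** I kept clear of them and felt no contact, but I did not measure their positions afterwards.

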